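# Unload the weld coupons and pack them with separators

## Robot

A 6-joint arm with a two-finger parallel gripper is mounted at the origin on a cart in front of the work surface, level with it; the furniture and walls round the work are solid. World frame = base frame: x ahead of the robot, y to its left, z up, the work surface at z = 0. Lengths are in m, angles in rad, forces in N, time in s.
With the tool pointing down it reaches from about 0.15 to 0.775 m from the base axis. Payload 6.1 kg.
Tool frame: the origin (TCP) lies between the finger pads; the fingertips stand 17 mm ahead of it and the grasp point (between the pads) lies 2 mm behind it; z points along the fingers, y is the line along which they close (so a half turn about z gives the same grasp; the last joint's range is limited). The gripper opens to 85 mm and grips with 20 to 120 N. Pads are 22 mm wide; open, the fingers measure 114 mm over their backs; the gripper's body (76 mm by 85 mm) begins 54 mm behind the grasp point. The pads swing forward as they close: fully open they stand 13 mm farther back than shut.
Start: joints at [-1.201, 0.126, -0.04, 1.405, 0, 1.571], TCP at [0.19, -0.489, 0.248] pointing down, gripper open.
Joint ranges: [-2.72, 2.72], [-0.95, 1.95], [-1.27, 1.35], [-1.78, 2.02], [-1.46, 1.47], [-3.14, 3.14]. Speed limits (rad/s): [2.39, 2.39, 3.01, 3.14, 3.14, 3.14].

## Interface

Orientations are given as a unit quaternion [w, x, y, z].
In Python, from cell import * gives the robot as it stands.
- The arm moves only by the tool apply_moves, never from a script. Its argument "series" is a list of rows, each an object with "travel": the shift along the world's x, y, z in m, a list of three; "twist": the turn, a rotation vector about the world's x, y, z in rad, a list of three. In form: [{"travel": [x, y, z], "twist": [rx, ry, rz]}, ...]. A call has 1 to 8 rows; each row is the pose to reach, as a shift and turn from the pose commanded when the call began; what a row does not reach only later rows make up. A row lasts 1/12 s, in which the tool goes at most 41.7 mm and 7.16 degrees, less where a joint would pass 70% of its speed; a pose out of reach is approached as far as the arm can. A call with a gripper value outside its range is refused whole. "jaw" is the opening, from 0 (shut) to 1 (fully open), set as the call begins (left out, the last holds). The fingers move at their own pace and stop on an object; "grip_force" is the grip in N (left out, the last holds). Time passes only in rows, so rows that repeat a pose let the fingers close. It gives the time, the measured TCP pose, the force, the opening and the grip force at its end, in the units of the state.
- sense(): the state, without advancing time (a new reading comes with each control period).
- snapshot(name): name is "scene" or "side" or "wrist"; returns the picture (400x640x3 uint8, red, green, blue); there is no depth.
- get_calibration(name): a dict with "mtx" (3x3 intrinsics, pixels), "xyz" and "rotation" of the camera in the world. Camera axes: x right, y down, z forward; pixel columns grow to the right and rows downward; lengths in m; the calibration is good to about 2 mm. The wrist camera is an equidistant fisheye: a pixel r from the principal point sees the ray r / f radians off the axis. A picture is of the moment at which its call begins: read the wrist's pose just before it. get_calibration takes no time and is no camera call; for the wrist camera it gives the pose at the moment of the call.
- finish_job(): hands the job in; it is judged then, once.
The state is a dict: "clock": time; "joint_positions": joint angles; "joint_velocities": joint speeds; "tau": joint torques, N m; "eef_pos": TCP position; "ee_rot": TCP orientation; "wrist_force": force on the tool from outside, world axes, zero at the start; "wrist_torque": the same for the moment, N m; "grip_width": finger opening in m; "grip_force": force on a finger pad.
Only numpy, scipy, OpenCV 4.12 (cv2) and the standard library are available. Lean on these libraries where they do the work, as an engineer would, in place of code of your own. Each camera call takes 0.05 s, during which the arm holds its last target. There are 200 camera calls.

## Task

Unload the coupon rack for transport: flip its cam lever right back, lift the retaining bar out of its slots and lay it on top of the rack's cover. Then draw each weld coupon out through the front of the rack and stack them flat on the plywood carrying board, centred and in line with it, the widest coupon at the bottom and the narrowest on top, laying a white separator sheet on top of every coupon, the last one included. Leave the other tools and parts where they are.

Things in the scene. Friction and masses are not known exactly. Their poses are not given: they have to be found in the camera images.
- rack: Low blue and dark steel rack, fixed. Origin: underside centre of its main part, 84 (x) x 266 (y) mm, open only at the front (-x). Three slots 54 mm wide at y = +74, 0, -74 mm, floor 12 mm high, under a fixed cover from 28 to 34 mm height: coupons leave only along -x. Floor and cover end at x = -42 mm; the coupon ends stick out in free air, 12 mm above the bench.
- bar_seat (a point): Where the bar's origin sits at the start, at rack (-100, 0, 8) mm. At y = +-145 mm two pairs of 30 mm high posts stand on 8 mm high side rails (which run forward from the rack to x = -116 mm) and form upward-open slots, 15 mm wide in x, for the bar.
- bar: Aluminium retaining bar 12 (x) x 310 (y) x 26 mm (z), 0.24 kg, origin: centre of its underside. Starts on edge in the post slots across the front of the rack, top 34 mm high, blocking the coupons; lifts straight up once the lever is back. Coupon ends come to 4 mm behind it but only up to 25 mm height, so grip its upper part.
- lever (a joint): Cam lever over the bar's right-hand end (rack y = -145 mm). 0 to 0.12: closed, level, pointing forward (rack -x). It swings up and over backward about an axis along the rack's y to a stop at 2.7 rad; stiff (0.2 N m), stays where left. It is right back from 2.0 rad on.
- lever_grip (a point): Middle of the black grip near the lever's free end, 80 mm from the hinge axis. The grip is 14 mm wide (along rack y), 10 mm thick, 30 mm long and reaches 14 mm beyond this point; there is free room for fingers on both sides of it.
- lever_hinge (a point): Fixed point on the lever's hinge axis, at rack (-58, -145, 44) mm; the axis lies along the rack's y. At lever = 0 lever_grip lies 80 mm from it along rack -x and 4 mm below it.
- board: Plywood carrying board, fixed, 110 (x) x 170 (y) x 12 mm, origin: centre of its underside. The stack belongs on the middle of its top face (12 mm high), long sides along its y. A wooden lip at each short end, 10 mm wide and 10 mm above the top face, leaves 150 mm between.
- coupon_a: Flat steel weld coupon, 50 wide (x) x 100 long (y) x 6 mm thick, the widest; 0.24 kg. Origin: centre of its underside. A bead shows 3 mm above the plate but what is laid on it rests on the 6 mm plate. Starts in any one of the rack's slots, long side along the slot, its near end about 38 mm out of the rack's front. None if absent.
- coupon_b: Flat steel weld coupon, 40 wide (x) x 120 long (y) x 5 mm thick, the middle width but longest; 0.19 kg. Origin: centre of its underside. A bead shows 3 mm above the plate but what is laid on it rests on the 5 mm plate. Starts in any one of the rack's slots, long side along the slot, its near end about 48 mm out of the rack's front. None if absent.
- coupon_c: Flat steel weld coupon, 30 wide (x) x 80 long (y) x 10 mm thick, the narrowest; 0.19 kg. Origin: centre of its underside. A bead shows 3 mm above the plate but what is laid on it rests on the 10 mm plate. Starts in any one of the rack's slots, long side along the slot, its near end about 28 mm out of the rack's front. None if absent.
- sheet_0: One of three equal white rigid plastic separator sheets, 60 wide (its x) x 125 long (its y) x 6 mm thick, 45 g, lying singly on the bench. Origin at the centre of its underside. Any sheet may serve anywhere.
- sheet_1: One of three equal white rigid plastic separator sheets, 60 wide (its x) x 125 long (its y) x 6 mm thick, 45 g, lying singly on the bench. Origin at the centre of its underside. Any sheet may serve anywhere.
- sheet_2: One of three equal white rigid plastic separator sheets, 60 wide (its x) x 125 long (its y) x 6 mm thick, 45 g, lying singly on the bench. Origin at the centre of its underside. Any sheet may serve anywhere.
- mig_nozzle: Bystander: small copper nozzle lying about, 23 mm across, 56 mm tall.
- tape_measure: Bystander: yellow tape measure, 35x70x60 mm.
- m12_bolt_0: Bystander: bolt, 51 mm long.
- m12_nut_0: Bystander: hexagon nut, 20 mm.
- paint_marker: Bystander: yellow paint marker, 130 mm long.
Mind the look-alikes: they are no part of the job. What is shaped like the sheet_2 but orange is not meant.

How it is judged:
By the outcome, as a careful person would: the job done as asked, in the order asked, and still so for the second after the job is handed in, with the robot touching nothing.
Of coupon_a, coupon_b, coupon_c only 2 to 3 are there at a start; the rules pass over those that are not, and their reading is None.
At some moment in a run one of sheet_0, sheet_1, sheet_2 may be knocked a few centimetres aside while the robot is not near it.
Once in a run the grip may slacken for a moment while it holds something.
It also fails if it takes over 210 s, if anything falls off the work surface, if the arm or the gripper's body presses on something with over 40 N, if the wrist force passes 120 N, or if a joint passes its speed limit or range.

## Working session

There is one attempt and no reset: what is moved stays moved. The work goes in short steps, Python scripts to look and compute and a tool call to move; the robot and the scene stay as the last step left them, time stands still between calls to the robot, and variables do not carry over. Pictures are saved under pics/ and viewed, at most 17 in all, crops included, and the job is handed in when it is done.

Besides the shell and the picture viewer there is one more tool, called after "Request:" in YAML: its name, and indented under it one key for each argument. apply_moves: Moves the arm, as the interface text tells. Its arguments: {"type":"object","properties":{"series":{"type":"array"},"jaw":{"type":"number"},"grip_force":{"type":"number"}},"required":["series"]}

```bash
ls; mkdir -p pics; python3 - <<'E'
from cell import *
import cv2,numpy as np
np.set_printoptions(precision=4,suppress=True)
s=sense(); print(s)
for n in("scene","side"):
    im=snapshot(n); cv2.imwrite(f"pics/{n}0.png",im[:,:,::-1])
    c=get_calibration(n); print(n,c)
print(get_calibration("wrist"))
E
```

```text
pics
{'clock': 0.0, 'joint_positions': array([-1.201 ,  0.1264, -0.0406,  1.4054,  0.    ,  1.5708]), 'joint_velocities': array([ 0.0008, -0.0002,  0.0003,  0.0007, -0.0008, -0.0004]), 'tau': array([  0.0023, -43.5913,  35.2924,   0.0173,   0.0001,  -0.    ]), 'eef_pos': array([ 0.1896, -0.4892,  0.2475]), 'ee_rot': array([-0.0008,  0.983 ,  0.1839, -0.0001]), 'wrist_force': array([-0.0894,  0.2332,  0.0106]), 'wrist_torque': array([-0.0394,  0.0046, -0.0192]), 'grip_force': 0.0, 'grip_width': 0.08551460254025745}
scene {'mtx': array([[373.2328,   0.    , 316.6292],
       [  0.    , 373.2328, 198.5793],
       [  0.    ,   0.    ,   1.    ]]), 'xyz': array([-0.2175,  0.5628,  1.1142]), 'rotation': array([ 0.1676, -0.4786,  0.8095, -0.2959])}
side {'mtx': array([[421.4111,   0.    , 317.7306],
       [  0.    , 421.4111, 203.4473],
       [  0.    ,   0.    ,   1.    ]]), 'xyz': array([ 0.6179, -0.959 ,  0.7662]), 'rotation': array([-0.4749,  0.8797,  0.0173, -0.0191])}
{'mtx': array([[309.7069,   0.    , 323.4004],
       [  0.    , 309.7069, 201.3594],
       [  0.    ,   0.    ,   1.    ]]), 'xyz': array([ 0.2678, -0.459 ,  0.3734]), 'rotation': array([ 0.1361,  0.8136, -0.5575, -0.0938])}
```

View pics/scene0.png

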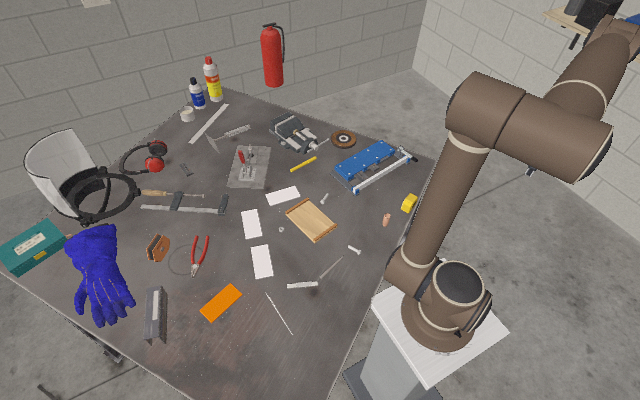

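View pics/side0.png

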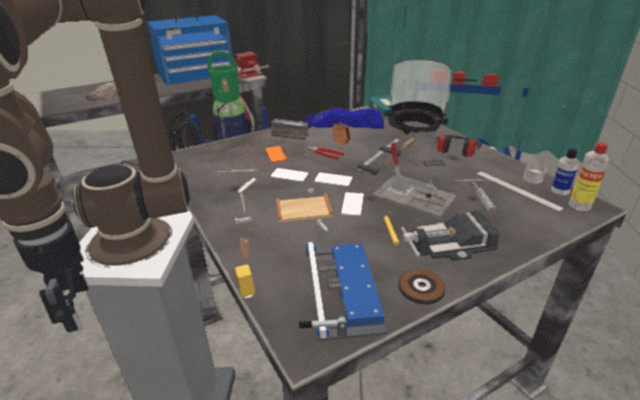

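The scene view shows the blue rack at about (375,165), with the lever at its right (410,155). The board is at (310,220). White sheets are at (283,196), (251,223) and (262,261). The orange one at (221,303) is the look-alike and isn't meant. The side view shows the rack at (350,290), the lever's black grip at (305,324), the board at (303,207) and the sheets at (290,174), (333,179) and (352,204).

```bash
cat > h.py <<'E'
from cell import *
import cv2,numpy as np
from scipy.spatial.transform import Rotation as R
np.set_printoptions(precision=4,suppress=True)
def Q(q): return R.from_quat(np.roll(q,-1))
class Cam:
    def __init__(s,n,cal=None):
        c=cal or get_calibration(n); s.K=c["mtx"]; s.t=np.array(c["xyz"]); s.R=Q(c["rotation"]).as_matrix(); s.fish=n.startswith("wrist")
    def ray(s,p):
        p=np.atleast_2d(p).astype(float); d=(p-s.K[:2,2])/s.K[0,0]
        if s.fish:
            r=np.linalg.norm(d,axis=1,keepdims=True); v=np.hstack([d/np.maximum(r,1e-9)*np.sin(r),np.cos(r)])
        else: v=np.hstack([d,np.ones((len(d),1))])
        return v@s.R.T
    def plane(s,p,z):
        v=s.ray(p); return s.t+v*((z-s.t[2])/v[:,2])[:,None]
    def proj(s,P):
        q=(np.atleast_2d(P)-s.t)@s.R
        if s.fish:
            n=np.linalg.norm(q[:,:2],axis=1); d=q[:,:2]/n[:,None]*np.arctan2(n,q[:,2])[:,None]
        else: d=q[:,:2]/q[:,2:]
        return d*s.K[0,0]+s.K[:2,2]
def rect(P):
    """centre, sizes (short,long), yaw of the long side, of world xy contour points"""
    (c,(w,h),a)=cv2.minAreaRect((P[:,:2]*1000).astype(np.float32)); a=np.deg2rad(a)
    if w>h: a=a
    else: a+=np.pi/2
    return np.array(c)/1000,sorted((w,h)),(a+np.pi/2)%np.pi-np.pi/2
def blobs(mask,lo=100,hi=1e9):
    cs,_=cv2.findContours(mask.astype(np.uint8),cv2.RETR_EXTERNAL,cv2.CHAIN_APPROX_NONE)
    return [c[:,0,:] for c in cs if lo<cv2.contourArea(c)<hi]
def wrist(name):
    cal=get_calibration("wrist"); im=snapshot("wrist"); cv2.imwrite(f"pics/{name}.png",im[:,:,::-1]); np.save(f"pics/{name}.npy",cal,allow_pickle=True); return im,Cam("wrist",cal)
def load(name): return cv2.imread(f"pics/{name}.png")[:,:,::-1],Cam("wrist",np.load(f"pics/{name}.npy",allow_pickle=True).item())
def tool():
    s=sense(); r=Q(s["ee_rot"]).as_matrix(); print("t",round(s["clock"],2),"tcp",s["eef_pos"],"z",r[:,2],"y",r[:,1],"yaw_y",np.degrees(np.arctan2(r[1,1],r[0,1])),"F",s["wrist_force"],"w",s["grip_width"],s["grip_force"],"q",s["joint_positions"])
E
python3 - <<'E'
from h import *
for n in("scene","side"):
    im=cv2.imread(f"pics/{n}0.png"); c=Cam(n); hsv=cv2.cvtColor(im,cv2.COLOR_BGR2HSV).astype(int)
    H,S,V=hsv[...,0],hsv[...,1],hsv[...,2]
    for nm,m,z in(("white",(V>200)&(S<30),.006),("board",(H>8)&(H<25)&(S>70)&(V>140),.012),("blue",(H>100)&(H<115)&(S>150)&(V>90),.034)):
        for b in blobs(m,120,4000):
            P=c.plane(b,z); ce,sz,a=rect(P)
            if abs(ce[0])<1.2 and abs(ce[1])<1.2: print(n,nm,b.mean(0),ce,sz,np.degrees(a))
E
```

```text
scene white [434.8505 338.3866] [-0.0017  0.0096] [295.9259033203125, 322.8087158203125] -89.82265661656857
scene white [261.2979 261.383 ] [0.4325 0.4008] [58.80179977416992, 124.79331970214844] -15.586776733398427
scene white [251.0366 223.4878] [0.5945 0.3708] [58.209808349609375, 124.74687957763672] -13.974136352539057
scene white [282.1026 195.2564] [0.6613 0.212 ] [60.01046371459961, 123.79153442382812] 83.69779205322264
scene board [220.0795 302.5341] [0.3548 0.5717] [62.33429718017578, 125.65550994873047] -70.29181098937988
scene board [310.7876 219.708 ] [0.5046 0.1737] [114.97758483886719, 178.5233917236328] 11.409762382507326
scene blue [364.3462 159.3077] [ 0.6539 -0.1651] [93.8068618774414, 276.39703369140625] -81.12473201751709
side white [315.7362 282.2331] [ 0.5583 -0.1503] [11.483551025390625, 294.5503845214844] -81.13253307342528
side white [132.655  252.0889] [ 0.0058 -0.0137] [293.6141662597656, 306.0367126464844] 89.9104232788086
side white [352.274 203.274] [0.6623 0.2049] [60.9245491027832, 129.81240844726562] 83.69560241699219
side white [333.2025 178.7215] [0.5954 0.3635] [66.17639923095703, 126.43782806396484] -14.198539733886715
side white [289.2267 174.16  ] [0.433  0.3941] [66.07948303222656, 127.7755126953125] -15.185478210449215
side board [244.8554 279.759 ] [ 0.3791 -0.1695] [39.70014190673828, 117.96524047851562] -68.31989860534668
side board [390.8525 229.7541] [0.773  0.0545] [18.196725845336914, 139.96090698242188] -81.48760414123537
side board [303.1419 208.0541] [0.5041 0.1702] [138.2590789794922, 173.36239624023438] 11.781668663024902
side board [275.4182 153.6   ] [0.3615 0.5532] [63.359256744384766, 142.9441680908203] -69.32862663269042
side blue [356.2578 283.3556] [ 0.6611 -0.1859] [81.6947250366211, 275.3521728515625] -81.01234817504884
```

Request:
apply_moves:
  series:
    - {"travel": [0.155, 0.16, 0.04], "twist": [0, 0, -0.1]}
    - {"travel": [0.155, 0.16, 0.04], "twist": [0, 0, -0.1]}
    - {"travel": [0.155, 0.16, 0.04], "twist": [0, 0, -0.1]}
    - {"travel": [0.155, 0.16, 0.04], "twist": [0, 0, -0.1]}
    - {"travel": [0.155, 0.16, 0.04], "twist": [0, 0, -0.1]}
    - {"travel": [0.31, 0.32, 0.06], "twist": [0, 0, -0.21]}
    - {"travel": [0.31, 0.32, 0.06], "twist": [0, 0, -0.21]}
    - {"travel": [0.31, 0.32, 0.06], "twist": [0, 0, -0.21]}

```text
clock: 0.77
eef_pos: [0.4179, -0.2532, 0.2969]
ee_rot: [-0.0, 0.997, 0.079, -0.0]
wrist_force: [-0.4, -1.2, 0.5]
grip_width: 0.0848
grip_force: 0.0
```

```bash
python3 - <<'E'
from h import *
tool()
E
```

```text
t 0.77 tcp [ 0.4179 -0.2532  0.2969] z [-0.0002  0.     -1.    ] y [ 0.1582 -0.9874 -0.    ] yaw_y -80.89616207567204 F [-0.3591 -1.1546  0.5188] w 0.08482740177143133 0.0 q [-0.5448  0.0622 -0.0038  1.5049 -0.0001  2.4379]
```

Request:
apply_moves:
  series:
    - {"travel": [0.08, 0.08, 0.0], "twist": [0, 0, 0]}
    - {"travel": [0.08, 0.08, 0.0], "twist": [0, 0, 0]}
    - {"travel": [0.08, 0.08, 0.0], "twist": [0, 0, 0]}
    - {"travel": [0.08, 0.08, 0.0], "twist": [0, 0, 0]}
    - {"travel": [0.08, 0.08, 0.0], "twist": [0, 0, 0]}
    - {"travel": [0.08, 0.08, 0.0], "twist": [0, 0, 0]}

```text
clock: 1.27
eef_pos: [0.4967, -0.1749, 0.2964]
ee_rot: [-0.0, 0.997, 0.08, -0.001]
wrist_force: [-0.1, -0.1, -0.9]
grip_width: 0.085
grip_force: 0.0
```

```bash
python3 - <<'E'
from h import *
tool(); im,c=wrist("w1"); print(c.t,c.R[:,2])
E
```

```text
t 1.27 tcp [ 0.4967 -0.1749  0.2964] z [-0.0012  0.     -1.    ] y [ 0.1596 -0.9872 -0.0002] yaw_y -80.8160124396195 F [-0.1365 -0.123  -0.9263] w 0.08501619370807303 0.0 q [-0.3384  0.1357  0.077   1.5133 -0.0004  2.6429]
[ 0.5796 -0.1616  0.4222] [-0.3228 -0.0523 -0.945 ]
```

View pics/w1.png

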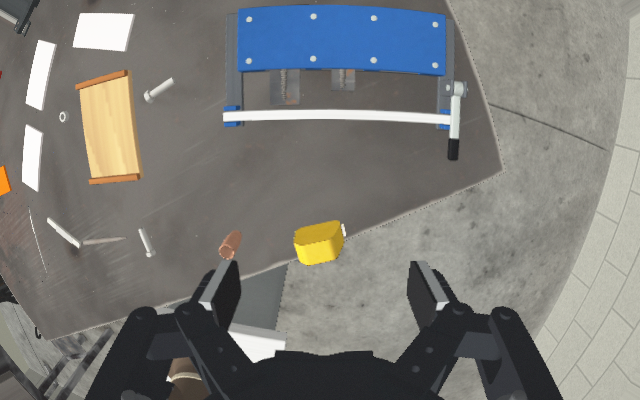

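Wrist view: the cover spans (238..446, 5..75). One coupon end sticks out at (285,87), reaching row 104, and a narrower one at (343,78), reaching row 90. The right-hand slot at about (400,85) is empty. The lever grip is at (453,150), the bar's ends are at about (223,117) and (450,118), and the board is at (110,125).

```bash
python3 - <<'E'
from h import *
im,c=load("w1"); hsv=cv2.cvtColor(np.ascontiguousarray(im),cv2.COLOR_RGB2HSV).astype(int); H,S,V=hsv[...,0],hsv[...,1],hsv[...,2]
roi=np.zeros(V.shape,bool); roi[:250]=1
for nm,m,z in(("white",(V>200)&(S<30)&roi,.006),("bar",(V>170)&(S<40)&roi,.034),("board",(H>8)&(H<25)&(S>60)&(V>120)&roi,.012),("blue",(H>100)&(H<125)&(S>120)&(V>70)&roi,.034),("black",(V<45)&roi,.045)):
    for b in blobs(m,120,40000):
        P=c.plane(b,z); ce,sz,a=rect(P)
        if abs(ce[0])<.85 and abs(ce[1])<.7: print(nm,b.mean(0),ce,np.round(sz,1),np.degrees(a))
g=cv2.resize(im[60:170,220:480],None,fx=3,fy=3,interpolation=cv2.INTER_CUBIC); cv2.imwrite("pics/w1c.png",g[:,:,::-1])
E
```

```text
white [ 62.8551 232.9275] [0.2895 0.3205] [14.5 97.9] 66.46622467041016
white [ 31.014  157.3007] [0.4348 0.3989] [ 59.7 125. ] -15.366806030273438
white [353.4249 115.6007] [ 0.5577 -0.1927] [ 58.9 330.2] -77.58479881286621
white [39.2642 73.8491] [0.5972 0.3686] [ 59.3 124.6] -14.183151245117156
white [102.7719  30.7895] [0.6634 0.2094] [ 60.  124.5] 83.54997253417969
bar [ 62.3472 232.4444] [0.3087 0.2874] [15.8 93.3] 66.82826232910158
bar [ 31.5342 157.0959] [0.4443 0.359 ] [ 60.6 117.8] -15.346580505371081
bar [353.8686 115.5347] [ 0.5597 -0.1906] [ 56.2 308.1] -77.5376672744751
bar [39.679 73.963] [0.5955 0.3311] [ 60.4 117. ] -13.838066101074201
bar [102.96    30.8171] [0.6573 0.1833] [ 56.5 118.4] 83.87763977050783
board [230.9836 241.2951] [ 0.3522 -0.0566] [23.9 47.3] -28.16586303710937
board [318.3557 235.9128] [ 0.3871 -0.1852] [47.1 75.7] -80.74389076232912
board [  3.8382 180.7059] [0.375  0.5245] [60.1 67.3] -69.8144760131836
board [111.0947 127.6834] [0.5035 0.1726] [125.3 174.3] 11.602756500244139
blue [340.8539  39.4663] [ 0.6612 -0.173 ] [ 85.4 264.7] -81.28391742706297
```

View pics/w1c.png

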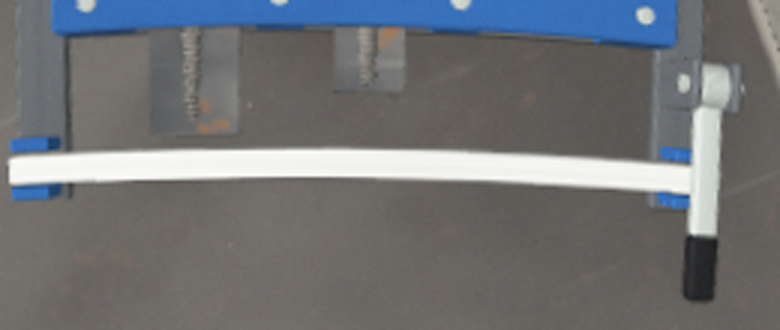

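The enlarged crop shows two coupon ends. The left one is wide, with edges at 150..239 and its end at row 133. The middle one is narrower, with edges at 334..404 and its end at row 91. The third slot is empty. The lever grip is at (700,268) and the bar's left end is at (10,170).

```bash
cat >> h.py <<'E'
O=np.array([.6612,-.173,0]); A=np.deg2rad(8.72); RR=R.from_euler("z",A).as_matrix()
def torack(P): return (np.atleast_2d(P)-O)@RR*1000
def fromrack(p): return O+RR@(np.array(p)/1000)
E
python3 - <<'E'
from h import *
im,c=load("w1")
f=lambda x,y:np.array([220+(x-1)/3.,60+(y-1)/3.])
for nm,pts,z in(("B",[(150,133),(239,133),(150,40),(239,38)],.017),("C",[(334,91),(403,92),(335,35),(406,38)],.022),("barL",[(10,155),(10,184)],.034),("barR",[(691,164),(691,194)],.034),("grip",[(686,237),(717,237),(685,299),(714,299)],.045),("coverfront",[(53,35),(678,45)],.034),("pivot",[(715,64),(715,107)],.05)):
    print(nm,*torack(c.plane([f(*p) for p in pts],z)).round(1).tolist())
for n,b in(("side",[(309,243),(317,243),(320,322)]),):
    print(torack(Cam(n).plane(b,.034)))
E
```

```text
B [-85.8, 93.3, 17.0] [-86.6, 54.5, 17.0] [-44.8, 93.0, 17.0] [-45.0, 54.5, 17.0]
C [-68.3, 14.0, 22.0] [-68.1, -15.2, 22.0] [-44.1, 13.8, 22.0] [-44.6, -16.1, 22.0]
barL [-92.4, 151.9, 34.0] [-104.9, 152.4, 34.0]
barR [-91.6, -142.2, 34.0] [-104.8, -143.2, 34.0]
grip [-122.9, -137.6, 45.0] [-121.9, -152.6, 45.0] [-150.1, -139.8, 45.0] [-149.5, -154.1, 45.0]
coverfront [-41.8, 131.6, 34.0] [-39.7, -133.4, 34.0]
pivot [-47.5, -144.3, 50.0] [-65.8, -145.1, 50.0]
[[-103.7418  146.035    34.    ]
 [ -81.7129  143.2665   34.    ]
 [-103.5967 -135.6113   34.    ]]
```

Request:
apply_moves:
  series:
    - {"travel": [0.0516, -0.162, -0.14], "twist": [0, 0, -0.008]}
    - {"travel": [0.0516, -0.162, -0.14], "twist": [0, 0, -0.008]}
    - {"travel": [0.0516, -0.162, -0.14], "twist": [0, 0, -0.008]}
    - {"travel": [0.0516, -0.162, -0.14], "twist": [0, 0, -0.008]}
    - {"travel": [0.0516, -0.162, -0.14], "twist": [0, 0, -0.008]}
    - {"travel": [0.0516, -0.162, -0.14], "twist": [0, 0, -0.008]}
    - {"travel": [0.0516, -0.162, -0.14], "twist": [0, 0, -0.008]}
    - {"travel": [0.0516, -0.162, -0.14], "twist": [0, 0, -0.008]}
  jaw: 0.5

```text
clock: 1.98
eef_pos: [0.5474, -0.3377, 0.1568]
ee_rot: [-0.001, 0.997, 0.075, -0.001]
wrist_force: [-0.8, 0.3, 0.6]
grip_width: 0.0428
grip_force: 0.0
```

```bash
sed -i 's/O=np.array(\[.6612,-.173,0\])/O=np.array([.6627,-.1728,0])/' h.py; python3 - <<'E'
from h import *
tool(); im,c=wrist("w2"); hsv=cv2.cvtColor(np.ascontiguousarray(im),cv2.COLOR_RGB2HSV).astype(int)
print(fromrack([-138,-145,40]),c.proj(fromrack([-138,-145,45])), c.proj(fromrack([-152,-145,45])))
E
```

```text
t 1.98 tcp [ 0.5474 -0.3377  0.1568] z [-0.0011  0.0011 -1.    ] y [ 0.1488 -0.9889 -0.0013] yaw_y -81.44507135956697 F [-0.8269  0.2568  0.6143] w 0.04278093846585493 0.0 q [-0.5529  0.3637  0.0651  1.2737  0.0003  2.4394]
[ 0.5483 -0.337   0.04  ] [[322.8803 202.216 ]] [[322.9485 218.1779]]
```

View pics/w2.png

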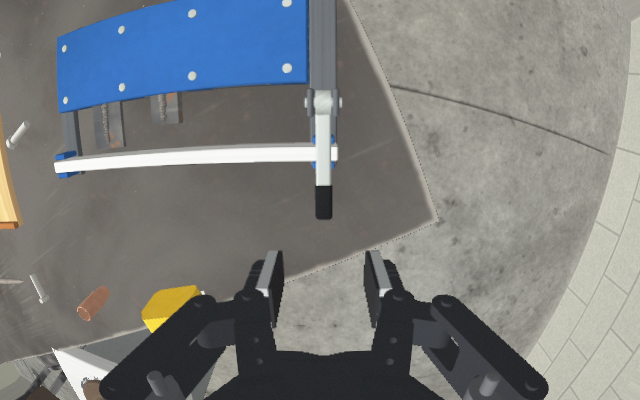

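The wrist view has the grip at (323,202), which matches the predicted point exactly. I'll descend and grip.

Request:
apply_moves:
  series:
    - {"travel": [0.001, 0.0007, -0.118], "twist": [0, 0, 0]}
    - {"travel": [0.001, 0.0007, -0.118], "twist": [0, 0, 0]}
    - {"travel": [0.001, 0.0007, -0.118], "twist": [0, 0, 0]}
    - {"travel": [0.001, 0.0007, -0.118], "twist": [0, 0, 0]}
    - {"travel": [0.001, 0.0007, -0.118], "twist": [0, 0, 0]}

```text
clock: 2.45
eef_pos: [0.549, -0.3349, 0.0396]
ee_rot: [-0.001, 0.997, 0.076, -0.001]
wrist_force: [0.6, -0.2, 0.2]
grip_width: 0.0426
grip_force: 0.0
```

Request:
apply_moves:
  series:
    - {"travel": [0, 0, 0], "twist": [0, 0, 0]}
    - {"travel": [0, 0, 0], "twist": [0, 0, 0]}
    - {"travel": [0, 0, 0], "twist": [0, 0, 0]}
    - {"travel": [0, 0, 0], "twist": [0, 0, 0]}
    - {"travel": [0, 0, 0], "twist": [0, 0, 0]}
  jaw: 0
  grip_force: 30

```text
clock: 2.87
eef_pos: [0.5516, -0.3369, 0.0414]
ee_rot: [0.001, 0.997, 0.076, 0.002]
wrist_force: [2.1, 0.1, 6.7]
grip_width: 0.0136
grip_force: 32.5
```

```bash
python3 - <<'E'
from h import *
tool()
for th in np.arange(.2,2.61,.2):
    f=th-.05; d=RR@np.array([-80*np.cos(f)+80,0,80*np.sin(f)+4])/1000; print(round(th,1),d)
E
```

```text
t 2.87 tcp [ 0.5516 -0.3369  0.0414] z [ 0.0049 -0.0017 -1.    ] y [ 0.1515 -0.9885  0.0024] yaw_y -81.28482930001573 F [2.073  0.0938 6.6984] w 0.013593719470756148 32.532318234443665 q [-0.5487  0.417  -0.1172  1.0315  0.0011  2.4407]
0.2 [0.0009 0.0001 0.016 ]
0.4 [0.0048 0.0007 0.0314]
0.6 [0.0117 0.0018 0.0458]
0.8 [0.0212 0.0033 0.0585]
1.0 [0.0331 0.0051 0.0691]
1.2 [0.0468 0.0072 0.077 ]
1.4 [0.0618 0.0095 0.0821]
1.6 [0.0774 0.0119 0.084 ]
1.8 [0.0932 0.0143 0.0827]
2.0 [0.1083 0.0166 0.0783]
2.2 [0.1224 0.0188 0.071 ]
2.4 [0.1346 0.0207 0.0609]
2.6 [0.1447 0.0222 0.0486]
```

Request:
apply_moves:
  series:
    - {"travel": [0.0003, 0, 0.008], "twist": [0, 0, 0]}
    - {"travel": [0.0009, 0.0001, 0.016], "twist": [0, 0, 0]}
    - {"travel": [0.0026, 0.0004, 0.024], "twist": [0, 0, 0]}
    - {"travel": [0.0048, 0.0007, 0.0314], "twist": [0, 0, 0]}
    - {"travel": [0.0117, 0.0018, 0.0458], "twist": [0, 0, 0]}
    - {"travel": [0.0212, 0.0033, 0.0585], "twist": [0, 0, 0]}
    - {"travel": [0.0331, 0.0051, 0.0691], "twist": [0, 0, 0]}
    - {"travel": [0.0331, 0.0051, 0.0691], "twist": [0, 0, 0]}

```text
clock: 3.53
eef_pos: [0.5835, -0.3318, 0.1091]
ee_rot: [0.001, 0.997, 0.076, -0.0]
wrist_force: [-3.1, -2.2, 5.3]
grip_width: 0.0132
grip_force: 31.5
```

Request:
apply_moves:
  series:
    - {"travel": [0.0137, 0.0021, 0.0079], "twist": [0, 0, 0]}
    - {"travel": [0.0287, 0.0044, 0.013], "twist": [0, 0, 0]}
    - {"travel": [0.0443, 0.0068, 0.0149], "twist": [0, 0, 0]}
    - {"travel": [0.0601, 0.0092, 0.0136], "twist": [0, 0, 0]}
    - {"travel": [0.0752, 0.0115, 0.0092], "twist": [0, 0, 0]}
    - {"travel": [0.0893, 0.0137, 0.0019], "twist": [0, 0, 0]}
    - {"travel": [0.1015, 0.0156, -0.0082], "twist": [0, 0, 0]}
    - {"travel": [0.1015, 0.0156, -0.0082], "twist": [0, 0, 0]}

```text
clock: 4.2
eef_pos: [0.6877, -0.3156, 0.1002]
ee_rot: [0.001, 0.997, 0.077, 0.003]
wrist_force: [5.5, -1.1, 4.5]
grip_width: 0.0131
grip_force: 32.8
```

```bash
python3 - <<'E'
from h import *
tool(); im=snapshot("side"); cv2.imwrite("pics/s2.png",cv2.resize(im[220:360,240:440],None,fx=3,fy=3)[:,:,::-1])
E
```

```text
t 4.2 tcp [ 0.6877 -0.3156  0.1002] z [ 0.0056 -0.0015 -1.    ] y [ 0.1526 -0.9883  0.0024] yaw_y -81.221447090045 F [ 5.4712 -1.1205  4.4689] w 0.013077012727328216 32.816224694252014 q [-0.4306  0.5987  0.3021  1.2685  0.001   2.5577]
```

View pics/s2.png

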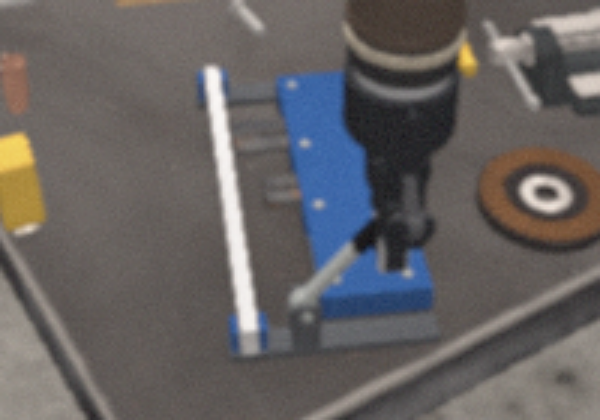

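The side crop shows the lever swung up and back over the cover, about 2.4 rad, with the grip at (385,240). Next I release it, rise, and turn toward the bar.

Request:
apply_moves:
  series:
    - {"travel": [0, 0, 0], "twist": [0, 0, 0]}
    - {"travel": [0, 0, 0], "twist": [0, 0, 0]}
    - {"travel": [0, 0, 0], "twist": [0, 0, 0]}
    - {"travel": [0, 0, 0.04], "twist": [0, 0, 0]}
    - {"travel": [0, 0, 0.1], "twist": [0, 0, 0]}
    - {"travel": [0, 0, 0.1], "twist": [0, 0, 0]}
    - {"travel": [0, 0, 0.1], "twist": [0, 0, 0]}
  jaw: 0.4

```text
clock: 4.83
eef_pos: [0.6853, -0.3164, 0.2064]
ee_rot: [0.002, 0.997, 0.076, 0.004]
wrist_force: [0.4, 0.4, 0.9]
grip_width: 0.034
grip_force: 0.0
```

Request:
apply_moves:
  series:
    - {"travel": [-0.119, 0.0905, 0], "twist": [0, 0, 0.8]}
    - {"travel": [-0.119, 0.0905, 0], "twist": [0, 0, 0.8]}
    - {"travel": [-0.119, 0.0905, 0], "twist": [0, 0, 0.8]}
    - {"travel": [-0.119, 0.0905, 0], "twist": [0, 0, 0.8]}
    - {"travel": [-0.119, 0.0905, 0], "twist": [0, 0, 0.8]}
    - {"travel": [-0.119, 0.0905, 0], "twist": [0, 0, 0.8]}
    - {"travel": [-0.119, 0.0905, 0], "twist": [0, 0, 0.8]}

```text
clock: 5.42
eef_pos: [0.564, -0.2246, 0.1994]
ee_rot: [-0.0, 0.888, 0.461, -0.0]
wrist_force: [0.0, 0.1, -0.2]
grip_width: 0.0336
grip_force: 0.0
```

Request:
apply_moves:
  series:
    - {"travel": [0, 0, -0.06], "twist": [0, 0, 0.77]}
    - {"travel": [0, 0, -0.06], "twist": [0, 0, 0.77]}
    - {"travel": [0, 0, -0.06], "twist": [0, 0, 0.77]}
    - {"travel": [0, 0, -0.06], "twist": [0, 0, 0.77]}
    - {"travel": [0, 0, -0.06], "twist": [0, 0, 0.77]}
    - {"travel": [0, 0, -0.06], "twist": [0, 0, 0.77]}
    - {"travel": [0, 0, -0.06], "twist": [0, 0, 0.77]}
    - {"travel": [0, 0, -0.06], "twist": [0, 0, 0.77]}

```text
clock: 6.08
eef_pos: [0.5646, -0.225, 0.1391]
ee_rot: [-0.001, 0.653, 0.758, -0.0]
wrist_force: [0.5, 0.2, 0.9]
grip_width: 0.0342
grip_force: 0.0
```

```bash
python3 - <<'E'
from h import *
tool(); print(fromrack([-100,-37,34])); im,c=wrist("w3"); hsv=cv2.cvtColor(np.ascontiguousarray(im),cv2.COLOR_RGB2HSV).astype(int)
m=(hsv[...,2]>170)&(hsv[...,1]<45)
for b in blobs(m,150,40000):
    P=torack(c.plane(b,.034)); P=P[(abs(P[:,1])<125)&(abs(P[:,0]+100)<25)]
    if len(P)>50:
        for y0 in range(-120,120,30):
            q=P[(P[:,1]>y0)&(P[:,1]<y0+30)]
            if len(q)>3: print(y0,q[:,0].min(),q[:,0].max())
for p in([-100,0,34],[-58,-145,44]): print(c.proj(fromrack(p)))
E
```

```text
t 6.08 tcp [ 0.5646 -0.225   0.1391] z [-0.001   0.0005 -1.    ] y [ 0.989  0.148 -0.001] yaw_y 8.513845348152259 F [0.5387 0.1679 0.8756] w 0.034212369214671225 0.0 q [-0.3792  0.3018 -0.0596  1.2105  0.      1.043 ]
[ 0.5695 -0.2245  0.034 ]
-120 -105.99849905388635 -94.29978670249258
-90 -105.94917339676616 -94.00860029212002
-60 -106.51596360944656 -94.30902202999218
-30 -106.45350348180429 -94.65395856505133
0 -106.29108877785409 -94.2530676050212
30 -106.13528934962912 -94.29443344152574
60 -106.63315504604368 -94.97633704838265
90 -106.58772340537236 -94.79174635674819
[[330.2845 161.0384]]
[[374.7848 319.0575]]
```

View pics/w3.png

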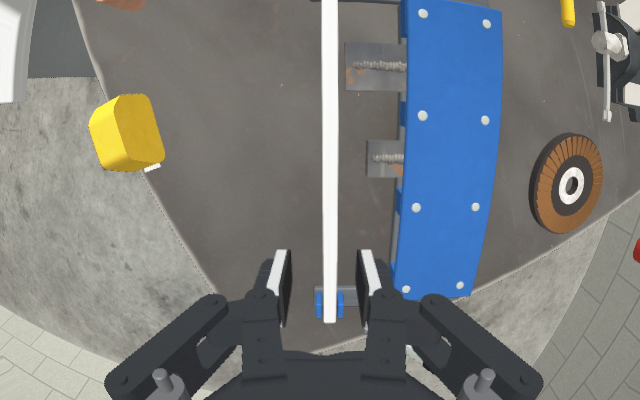

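The wrist view shows the bar at column 330, centred between the fingers to within 5 mm, and the coupons at (375,65) and (385,158). The edge measurement gives the bar at x=-100.3 in the rack frame, so the frame is good. I'll descend and grip the bar's free part.

Request:
apply_moves:
  series:
    - {"travel": [0.0047, 0.0005, -0.03], "twist": [0, 0, 0.004]}
    - {"travel": [0.0047, 0.0005, -0.07], "twist": [0, 0, 0.004]}
    - {"travel": [0.0047, 0.0005, -0.11], "twist": [0, 0, 0.004]}
    - {"travel": [0.0047, 0.0005, -0.11], "twist": [0, 0, 0.004]}
    - {"travel": [0.0047, 0.0005, -0.11], "twist": [0, 0, 0.004]}

```text
clock: 6.55
eef_pos: [0.5679, -0.2238, 0.0279]
ee_rot: [-0.003, 0.651, 0.759, -0.001]
wrist_force: [-0.3, 0.1, 1.1]
grip_width: 0.0339
grip_force: 0.0
```

Request:
apply_moves:
  series:
    - {"travel": [0, 0, 0], "twist": [0, 0, 0]}
    - {"travel": [0, 0, 0], "twist": [0, 0, 0]}
    - {"travel": [0, 0, 0], "twist": [0, 0, 0]}
    - {"travel": [0, 0, 0], "twist": [0, 0, 0]}
    - {"travel": [0, 0, 0], "twist": [0, 0, 0]}
  jaw: 0
  grip_force: 70

```text
clock: 6.97
eef_pos: [0.5712, -0.2254, 0.0329]
ee_rot: [0.002, 0.65, 0.76, 0.0]
wrist_force: [-2.9, 0.2, 7.6]
grip_width: 0.0103
grip_force: 71.0
```

```bash
python3 -c "
from h import *
tool(); print(torack(sense()['eef_pos']))"
```

```text
t 6.97 tcp [ 0.5712 -0.2254  0.0329] z [ 0.0038 -0.0021 -1.    ] y [0.9881 0.1538 0.0034] yaw_y 8.845646443567029 F [-2.9208  0.1675  7.6224] w 0.010336400783673285 70.96418738365173 q [-0.3755  0.3672 -0.2108  0.9885 -0.0005  1.0409]
[[-98.3828 -38.095   32.9263]]
```

Request:
apply_moves:
  series:
    - {"travel": [0, 0, 0.01], "twist": [0, 0, 0]}
    - {"travel": [0, 0, 0.022], "twist": [0, 0, 0]}
    - {"travel": [0, 0, 0.036], "twist": [0, 0, 0]}
    - {"travel": [0, 0, 0.05], "twist": [0, 0, 0]}
    - {"travel": [0, 0, 0.06], "twist": [0, 0, 0]}
    - {"travel": [-0.002, 0.015, 0.06], "twist": [0, 0, 0]}
    - {"travel": [-0.0045, 0.0295, 0.06], "twist": [0, 0, 0]}
    - {"travel": [-0.0045, 0.0295, 0.06], "twist": [0, 0, 0]}

```text
clock: 7.63
eef_pos: [0.5645, -0.1921, 0.0897]
ee_rot: [-0.001, 0.649, 0.76, 0.0]
wrist_force: [-0.7, 1.0, -3.0]
grip_width: 0.0101
grip_force: 69.7
```

```bash
python3 - <<'E'
from h import *
tool(); print(torack(sense()['eef_pos'])); wrist("w4")
im=snapshot("side"); a=cv2.resize(im[200:360,240:440],(500,400)); b=cv2.imread("pics/w4.png")[:,:,::-1]
b=cv2.resize(b,(300,188)); b=np.vstack([b,np.zeros((212,300,3),np.uint8)]); cv2.imwrite("pics/m4.png",np.hstack([a,b])[:,:,::-1])
E
```

```text
t 7.63 tcp [ 0.5645 -0.1921  0.0897] z [-0.001   0.0018 -1.    ] y [ 0.9877  0.1563 -0.0007] yaw_y 8.994833744583271 F [-0.6902  1.0298 -3.0134] w 0.01011157719336038 69.68317151069641 q [-0.3286  0.3035 -0.1685  1.1003  0.0013  1.0852]
[[-99.9556  -4.1904  89.6786]]
```

View pics/m4.png

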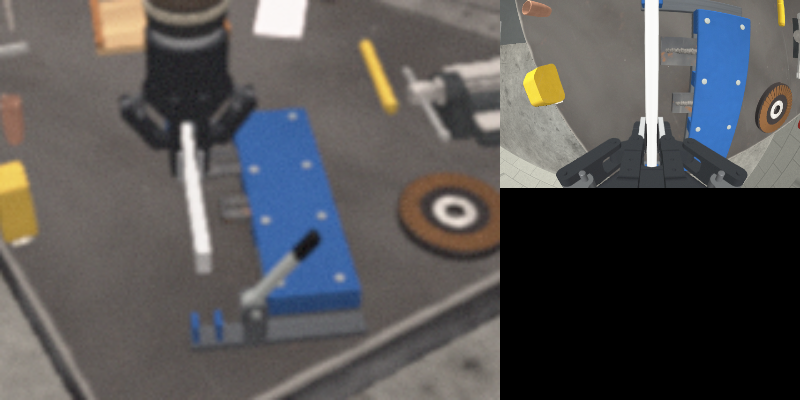

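The composite shows the bar clear of the posts and held level, with the lever back over the cover. Now I'll move it over the cover.

Request:
apply_moves:
  series:
    - {"travel": [0.035, 0.0054, 0], "twist": [0, 0, 0]}
    - {"travel": [0.07, 0.0107, 0], "twist": [0, 0, -0.003]}
    - {"travel": [0.1038, 0.0159, 0], "twist": [0, 0, -0.005]}
    - {"travel": [0.1038, 0.0159, 0], "twist": [0, 0, -0.005]}
    - {"travel": [0.1038, 0.0159, -0.01], "twist": [0, 0, -0.005]}
    - {"travel": [0.1038, 0.0159, -0.02], "twist": [0, 0, -0.005]}
    - {"travel": [0.1038, 0.0159, -0.026], "twist": [0, 0, -0.005]}
    - {"travel": [0.1038, 0.0159, -0.026], "twist": [0, 0, -0.005]}

```text
clock: 8.4
eef_pos: [0.6667, -0.179, 0.0609]
ee_rot: [-0.002, 0.652, 0.758, -0.001]
wrist_force: [-1.1, -0.3, -3.3]
grip_width: 0.0105
grip_force: 69.9
```

Request:
apply_moves:
  series:
    - {"travel": [0, 0, -0.0015], "twist": [0, 0, 0]}
    - {"travel": [0, 0, -0.003], "twist": [0, 0, 0]}
    - {"travel": [0, 0, -0.003], "twist": [0, 0, 0]}

```text
clock: 8.65
eef_pos: [0.669, -0.1794, 0.0612]
ee_rot: [0.0, 0.652, 0.758, 0.0]
wrist_force: [-0.0, -0.1, -2.8]
grip_width: 0.0105
grip_force: 69.9
```

```bash
python3 -c "
from h import *
tool(); print(torack(sense()['eef_pos']))"
```

```text
t 8.65 tcp [ 0.669  -0.1794  0.0612] z [ 0.0006 -0.0002 -1.    ] y [0.9888 0.149  0.0006] yaw_y 8.570997550030453 F [-0.0417 -0.1075 -2.7957] w 0.010455205299627934 69.87700939178467 q [-0.262   0.4925  0.044   1.1217 -0.      1.1592]
[[ 5.2361 -7.4937 61.1617]]
```

Request:
apply_moves:
  series:
    - {"travel": [0, 0, -0.001], "twist": [0, 0, 0]}
    - {"travel": [0, 0, -0.0015], "twist": [0, 0, 0]}
    - {"travel": [0, 0, -0.002], "twist": [0, 0, 0]}
    - {"travel": [0, 0, -0.002], "twist": [0, 0, 0]}

```text
clock: 8.98
eef_pos: [0.6694, -0.1792, 0.059]
ee_rot: [0.0, 0.652, 0.758, 0.0]
wrist_force: [-0.5, -0.7, -1.2]
grip_width: 0.0102
grip_force: 70.1
```

Request:
apply_moves:
  series:
    - {"travel": [0, 0, -0.0005], "twist": [0, 0, 0]}
    - {"travel": [0, 0, -0.001], "twist": [0, 0, 0]}
    - {"travel": [0, 0, -0.001], "twist": [0, 0, 0]}
    - {"travel": [0, 0, -0.001], "twist": [0, 0, 0]}

```text
clock: 9.32
eef_pos: [0.6694, -0.1792, 0.0589]
ee_rot: [0.0, 0.652, 0.758, 0.0]
wrist_force: [-3.2, -0.4, 6.4]
grip_width: 0.01
grip_force: 71.0
```

Request:
apply_moves:
  series:
    - {"travel": [0, 0, 0.001], "twist": [0, 0, 0]}
    - {"travel": [0, 0, 0.001], "twist": [0, 0, 0]}
    - {"travel": [0, 0, 0.001], "twist": [0, 0, 0]}
    - {"travel": [0, 0, 0.001], "twist": [0, 0, 0]}
    - {"travel": [0, 0, 0.02], "twist": [0, 0, 0]}
    - {"travel": [0, 0, 0.05], "twist": [0, 0, 0]}
    - {"travel": [0, 0, 0.09], "twist": [0, 0, 0]}
    - {"travel": [0, 0, 0.12], "twist": [0, 0, 0]}
  jaw: 0.5

```text
clock: 9.98
eef_pos: [0.6693, -0.1791, 0.18]
ee_rot: [0.0, 0.652, 0.758, 0.0]
wrist_force: [1.7, -0.5, 0.3]
grip_width: 0.0426
grip_force: 0.0
```

```bash
python3 - <<'E'
from h import *
tool(); im,c5=wrist("w5"); hsv=cv2.cvtColor(np.ascontiguousarray(im),cv2.COLOR_RGB2HSV).astype(int)
m=(hsv[...,2]>185)&(hsv[...,1]<35); m[260:]=0
for b in blobs(m,300,40000):
    P=torack(c5.plane(b,.060)); ce,sz,a=rect(P/1000); print("bar?",b.mean(0),ce,sz,np.degrees(a))
# tool-frame camera: from w1 state: tcp
T={"w1":([.4967,-.1749,.2964],-80.816,.085,[(238,262),(411,262)]),"w2":([.5474,-.3377,.1568],-81.445,.0428,[(283,252),(364,252)]),"w3":([.5646,-.225,.1391],8.514,.0342,[(290,250),(357,250)])}
for n,(t,yw,w,px) in T.items():
    _,c=load(n); y=np.deg2rad(yw); ty=np.array([np.cos(y),np.sin(y),0]); tz=np.array([0,0,-1.]); tx=np.cross(ty,tz); M=np.array([tx,ty,tz])
    for p in px:
        d=M@c.ray(p)[0]; o=M@(c.t-np.array(t)); s=np.sign(d[1])*w/2
        k=(s-o[1])/d[1]; print(n,o*1000,(o+k*d)*1000)
E
```

```text
t 9.98 tcp [ 0.6693 -0.1791  0.18  ] z [ 0.0007 -0.0001 -1.    ] y [0.9888 0.1494 0.0007] yaw_y 8.594882926351444 F [ 1.7303 -0.5482  0.2696] w 0.04258882091178326 0.0 q [-0.2615  0.4571  0.2524  1.3654  0.      1.1592]
bar? [470.9688 199.0521] [ 0.1397 -0.0065] [34.03050231933594, 34.5682373046875] 46.70776367187501
bar? [564.5278 107.5167] [0.2424 0.0844] [39.71171951293945, 81.55416107177734] 3.4657340049743643
bar? [503.4643  36.1643] [0.1653 0.1465] [28.032501220703125, 48.9473762512207] -80.76186656951904
bar? [561.0155  18.6443] [0.2312 0.1799] [37.310997009277344, 74.04716491699219] 3.9245784282684264
bar? [323.488  128.7845] [0.0054 0.047 ] [11.769434928894043, 221.14947509765625] 89.83043670654297
w1 [  83.9314    0.0747 -125.7602] [  6.8395 -42.5      4.6656]
w1 [  83.9314    0.0747 -125.7602] [ 9.0483 42.5     0.738 ]
w2 [  83.8545    0.1077 -125.7963] [  5.8017 -21.4     17.9958]
w2 [  83.8545    0.1077 -125.7963] [ 5.9424 21.4    17.7154]
w3 [  84.0452   -0.2708 -125.9377] [ 11.2789 -17.1     10.5509]
w3 [  84.0452   -0.2708 -125.9377] [ 8.0011 17.1    16.6835]
```

View pics/w5.png

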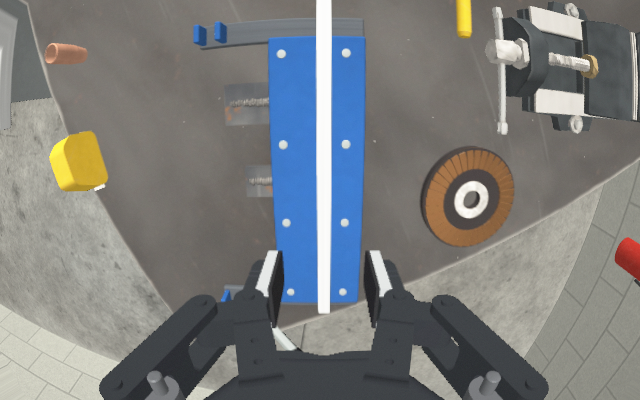

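The wrist view shows the bar standing on the cover (column 323, straight along the cover at x≈+5 mm), with the coupon ends at (247,103) and (258,180). Now I turn to coupon_b, the one at rack y=+74.

Request:
apply_moves:
  series:
    - {"travel": [-0.08, 0.07, -0.02], "twist": [0, 0, 0.8]}
    - {"travel": [-0.08, 0.07, -0.02], "twist": [0, 0, 0.8]}
    - {"travel": [-0.08, 0.07, -0.02], "twist": [0, 0, 0.8]}
    - {"travel": [-0.08, 0.07, -0.02], "twist": [0, 0, 0.8]}
    - {"travel": [-0.08, 0.07, -0.02], "twist": [0, 0, 0.8]}
    - {"travel": [-0.08, 0.07, -0.02], "twist": [0, 0, 0.8]}
    - {"travel": [-0.08, 0.07, -0.02], "twist": [0, 0, 0.8]}
  jaw: 0.62

```text
clock: 10.62
eef_pos: [0.5891, -0.1089, 0.1576]
ee_rot: [0.0, 0.303, 0.953, 0.0]
wrist_force: [0.0, 0.3, 0.3]
grip_width: 0.0532
grip_force: 0.0
```

Request:
apply_moves:
  series:
    - {"travel": [0, 0, 0], "twist": [0, 0, 0.772]}
    - {"travel": [0, 0, 0], "twist": [0, 0, 0.772]}
    - {"travel": [0, 0, 0], "twist": [0, 0, 0.772]}
    - {"travel": [0, 0, 0], "twist": [0, 0, 0.772]}
    - {"travel": [0, 0, 0], "twist": [0, 0, 0.772]}
    - {"travel": [0, 0, 0], "twist": [0, 0, 0.772]}
    - {"travel": [0, 0, 0], "twist": [0, 0, 0.772]}
    - {"travel": [0, 0, 0], "twist": [0, 0, 0.772]}

```text
clock: 11.28
eef_pos: [0.5892, -0.1092, 0.1575]
ee_rot: [-0.0, -0.075, 0.997, 0.0]
wrist_force: [-0.7, -0.5, -0.3]
grip_width: 0.0529
grip_force: 0.0
```

```bash
python3 - <<'E'
from h import *
tool(); print(torack(sense()['eef_pos'])); im,c=wrist("w6")
print([c.proj(fromrack(p)).round(1).tolist() for p in([-90,94,17],[-90,54,17],[-70,15,22],[-70,-15,22])])
E
```

```text
t 11.28 tcp [ 0.5892 -0.1092  0.1575] z [-0.0001  0.     -1.    ] y [-0.1486  0.9889  0.0001] yaw_y 98.54638186055848 F [-0.7264 -0.4926 -0.3467] w 0.052852747651353935 0.0 q [-0.1832  0.2792 -0.0492  1.2425  0.     -0.3324]
[[-62.9728  74.0268 157.5025]]
[[[346.2, 164.3]], [[300.7, 164.4]], [[257.5, 188.2]], [[225.8, 188.5]]]
```

View pics/w6.png

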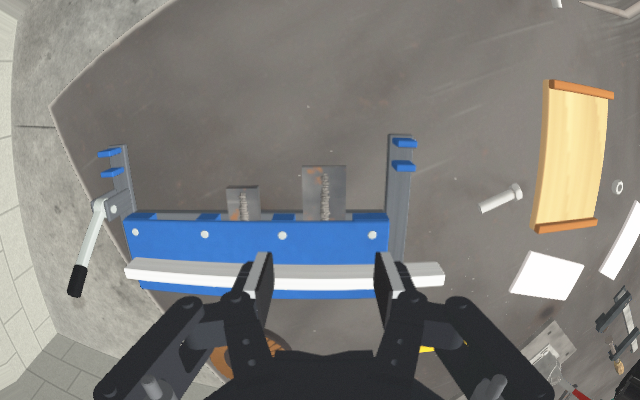

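coupon_b's end shows at (302..346, 166) and the prediction was (301..346, 164), so the fit is good. I'll descend around it and gently touch the bench to learn the fingertip height.

Request:
apply_moves:
  series:
    - {"travel": [-0.0005, 0, -0.04], "twist": [0, 0, 0.003]}
    - {"travel": [-0.0005, 0, -0.08], "twist": [0, 0, 0.003]}
    - {"travel": [-0.0005, 0, -0.11], "twist": [0, 0, 0.003]}
    - {"travel": [-0.0005, 0, -0.13], "twist": [0, 0, 0.003]}
    - {"travel": [-0.0005, 0, -0.138], "twist": [0, 0, 0.003]}
    - {"travel": [-0.0005, 0, -0.138], "twist": [0, 0, 0.003]}
    - {"travel": [-0.0005, 0, -0.138], "twist": [0, 0, 0.003]}

```text
clock: 11.92
eef_pos: [0.5892, -0.1092, 0.0204]
ee_rot: [0.0, -0.077, 0.997, -0.0]
wrist_force: [-0.3, 0.3, -0.4]
grip_width: 0.0533
grip_force: 0.0
```

Request:
apply_moves:
  series:
    - {"travel": [0, 0, -0.002], "twist": [0, 0, 0]}
    - {"travel": [0, 0, -0.003], "twist": [0, 0, 0]}
    - {"travel": [0, 0, -0.003], "twist": [0, 0, 0]}

```text
clock: 12.17
eef_pos: [0.5896, -0.1093, 0.018]
ee_rot: [0.001, -0.077, 0.997, -0.0]
wrist_force: [0.3, 0.3, 0.4]
grip_width: 0.053
grip_force: 0.0
```

Request:
apply_moves:
  series:
    - {"travel": [0, 0, -0.002], "twist": [0, 0, 0]}
    - {"travel": [0, 0, -0.002], "twist": [0, 0, 0]}
    - {"travel": [0, 0, -0.002], "twist": [0, 0, 0]}

```text
clock: 12.42
eef_pos: [0.5887, -0.1092, 0.0149]
ee_rot: [0.0, -0.077, 0.997, -0.0]
wrist_force: [0.0, -0.4, -0.5]
grip_width: 0.0529
grip_force: 0.0
```

Request:
apply_moves:
  series:
    - {"travel": [0, 0, -0.0015], "twist": [0, 0, 0]}
    - {"travel": [0, 0, -0.0015], "twist": [0, 0, 0]}
    - {"travel": [0, 0, -0.0015], "twist": [0, 0, 0]}

```text
clock: 12.67
eef_pos: [0.589, -0.1092, 0.0135]
ee_rot: [0.0, -0.077, 0.997, -0.0]
wrist_force: [-0.1, 0.4, 2.7]
grip_width: 0.0531
grip_force: 1.2
```

Request:
apply_moves:
  series:
    - {"travel": [0, 0, -0.0015], "twist": [0, 0, 0]}
    - {"travel": [0, 0, -0.0015], "twist": [0, 0, 0]}
    - {"travel": [0, 0, -0.0015], "twist": [0, 0, 0]}

```text
clock: 12.92
eef_pos: [0.589, -0.1092, 0.0134]
ee_rot: [0.001, -0.077, 0.997, -0.0]
wrist_force: [-4.2, -0.5, 12.0]
grip_width: 0.0532
grip_force: 6.4
```

Request:
apply_moves:
  series:
    - {"travel": [0, 0, -0.001], "twist": [0, 0, 0]}
    - {"travel": [0, 0, -0.001], "twist": [0, 0, 0]}
    - {"travel": [0, 0, -0.001], "twist": [0, 0, 0]}

```text
clock: 13.17
eef_pos: [0.589, -0.1092, 0.0134]
ee_rot: [0.001, -0.077, 0.997, -0.0]
wrist_force: [-7.8, 1.7, 18.8]
grip_width: 0.053
grip_force: 9.7
```

Request:
apply_moves:
  series:
    - {"travel": [-0.0005, 0, 0.0175], "twist": [0, 0, 0]}
    - {"travel": [-0.0005, 0, 0.0175], "twist": [0, 0, 0]}
    - {"travel": [-0.0005, 0, 0.0175], "twist": [0, 0, 0]}
    - {"travel": [-0.0005, 0, 0.0175], "twist": [0, 0, 0]}

```text
clock: 13.5
eef_pos: [0.5881, -0.1091, 0.0277]
ee_rot: [-0.0, -0.077, 0.997, 0.0]
wrist_force: [0.2, 0.1, -0.2]
grip_width: 0.053
grip_force: 0.0
```

Request:
apply_moves:
  series:
    - {"travel": [0, 0, 0], "twist": [0, 0, 0]}
    - {"travel": [0, 0, 0], "twist": [0, 0, 0]}
    - {"travel": [0, 0, 0], "twist": [0, 0, 0]}
    - {"travel": [0, 0, 0], "twist": [0, 0, 0]}
    - {"travel": [0, 0, 0], "twist": [0, 0, 0]}
  jaw: 0.2
  grip_force: 80

```text
clock: 13.92
eef_pos: [0.5878, -0.1091, 0.0278]
ee_rot: [-0.001, -0.077, 0.997, 0.0]
wrist_force: [-1.7, 0.5, 0.7]
grip_width: 0.0367
grip_force: 79.9
```

```bash
python3 -c "
from h import *
tool(); print(torack(sense()['eef_pos']))"
```

```text
t 13.92 tcp [ 0.5878 -0.1091  0.0278] z [-0.0011  0.0001 -1.    ] y [-0.1536  0.9881  0.0003] yaw_y 98.83455386099945 F [-1.7045  0.5343  0.6612] w 0.03669773552352466 79.85215187072754 q [-0.1835  0.3469 -0.2522  0.9727 -0.0001 -0.3377]
[[-64.4164  74.309   27.8125]]
```

Request:
apply_moves:
  series:
    - {"travel": [-0.003, -0.0005, 0.001], "twist": [0, 0, 0]}
    - {"travel": [-0.012, -0.0018, 0.001], "twist": [0, 0, 0]}
    - {"travel": [-0.028, -0.0043, 0.001], "twist": [0, 0, 0]}
    - {"travel": [-0.046, -0.0071, 0.001], "twist": [0, 0, 0]}
    - {"travel": [-0.064, -0.0098, 0.001], "twist": [0, 0, 0]}
    - {"travel": [-0.084, -0.0129, 0.001], "twist": [0, 0, 0]}
    - {"travel": [-0.094, -0.0144, 0.001], "twist": [0, 0, 0]}
    - {"travel": [-0.094, -0.0144, 0.001], "twist": [0, 0, 0]}

```text
clock: 14.58
eef_pos: [0.4915, -0.1236, 0.0289]
ee_rot: [-0.001, -0.076, 0.997, 0.0]
wrist_force: [0.2, -0.5, -2.4]
grip_width: 0.0369
grip_force: 80.2
```

```bash
python3 - <<'E'
from h import *
tool(); print(torack(sense()['eef_pos'])); im,c=wrist("w7")
print([c.proj(fromrack(p)).round(1).tolist() for p in([-182,94,17],[-182,54,17],[-64,94,17],[-64,54,17])])
s=snapshot("side"); a=cv2.resize(s[180:340,220:420],(400,320)); b=cv2.resize(im,(400,250)); b=np.vstack([b,np.zeros((70,400,3),np.uint8)]); cv2.imwrite("pics/m7.png",np.hstack([a,b])[:,:,::-1])
E
```

```text
t 14.58 tcp [ 0.4915 -0.1236  0.0289] z [-0.0019  0.0003 -1.    ] y [-0.1525  0.9883  0.0006] yaw_y 98.77306920329033 F [ 0.1793 -0.537  -2.405 ] w 0.03689098783733503 80.21486163139343 q [-0.2463  0.1896 -0.4605  0.9226 -0.0002 -0.3995]
[[-161.7824   74.5561   28.9006]]
[[[363.1, 233.5]], [[282.0, 233.5]], [[351.4, 384.3]], [[294.0, 384.2]]]
```

View pics/m7.png

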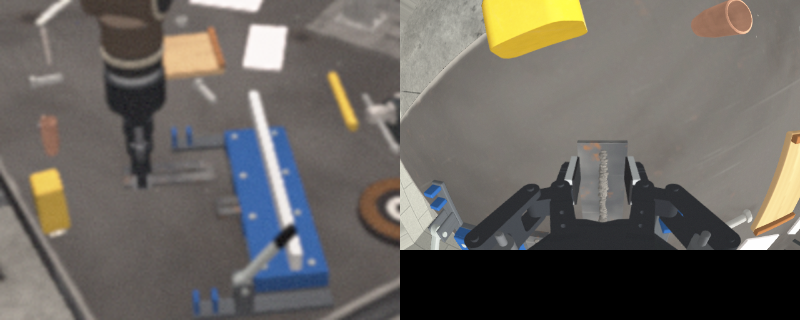

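coupon_b is drawn out and held level: its front end is at (602,141) in the composite's right half and the rack slot behind it is empty. I'll lift it and move so that the camera stands over the board.

Request:
apply_moves:
  series:
    - {"travel": [0, 0, 0.03], "twist": [0, 0, 0]}
    - {"travel": [0, 0.02, 0.06], "twist": [0, 0, 0]}
    - {"travel": [0.02, 0.05, 0.09], "twist": [0, 0, 0.01]}
    - {"travel": [0.04, 0.08, 0.12], "twist": [0, 0, 0.02]}
    - {"travel": [0.05, 0.11, 0.14], "twist": [0, 0, 0.03]}
    - {"travel": [0.06, 0.14, 0.16], "twist": [0, 0, 0.03]}
    - {"travel": [0.07, 0.17, 0.17], "twist": [0, 0, 0.04]}
    - {"travel": [0.08, 0.2, 0.17], "twist": [0, 0, 0.05]}

```text
clock: 15.35
eef_pos: [0.5772, 0.0791, 0.2028]
ee_rot: [0.003, -0.103, 0.995, 0.0]
wrist_force: [0.8, 0.5, -1.3]
grip_width: 0.0369
grip_force: 81.0
```

Request:
apply_moves:
  series:
    - {"travel": [0.002, 0.03, 0], "twist": [0, 0, 0]}
    - {"travel": [0.005, 0.06, 0], "twist": [0, 0, 0]}
    - {"travel": [0.008, 0.085, 0], "twist": [0, 0, 0]}
    - {"travel": [0.01, 0.11, 0], "twist": [0, 0, 0]}
    - {"travel": [0.01, 0.11, 0], "twist": [0, 0, 0]}
    - {"travel": [0.01, 0.11, 0], "twist": [0, 0, 0]}

```text
clock: 15.85
eef_pos: [0.5849, 0.1883, 0.1987]
ee_rot: [-0.0, -0.103, 0.995, -0.0]
wrist_force: [-0.4, 0.8, -2.6]
grip_width: 0.0368
grip_force: 81.0
```

```bash
cat >> h.py <<'E'
def hsvm(im):
    h=cv2.cvtColor(np.ascontiguousarray(im),cv2.COLOR_RGB2HSV).astype(int); return h[...,0],h[...,1],h[...,2]
def T2W(v):
    s=sense(); return s["eef_pos"]+Q(s["ee_rot"]).as_matrix()@np.array(v)
def W2T(P):
    s=sense(); return (np.atleast_2d(P)-s["eef_pos"])@Q(s["ee_rot"]).as_matrix()*1000
E
python3 - <<'E'
from h import *
tool(); im,c=wrist("w8"); H,S,V=hsvm(im)
m=(H>8)&(H<25)&(S>60)&(V>90)
for b in blobs(m,800,60000):
    P=c.plane(b,.012); print("board",b.mean(0),rect(P),b.min(0),b.max(0))
for b in blobs((V>190)&(S<35),300,60000): print("white",b.mean(0),rect(c.plane(b,.006)))
E
```

```text
t 15.85 tcp [0.5849 0.1883 0.1987] z [ 0. -0. -1.] y [-0.2055  0.9786 -0.    ] yaw_y 101.86097621006606 F [-0.3525  0.758  -2.5637] w 0.03677538364750868 80.96655249595642 q [ 0.3115  0.2998  0.0686  1.3396 -0.      0.1045]
board [ 76.8344 283.9868] (array([ 0.8304, -0.1722]), [110.3009262084961, 112.12562561035156], np.float64(-0.5782714088277814)) [ 53 255] [101 312]
board [613.7876 280.8319] (array([0.6399, 0.7529]), [96.88028717041016, 216.75265502929688], np.float64(1.3706665619362215)) [590 250] [639 302]
board [611.7471  90.6552] (array([0.3634, 0.5606]), [60.134254455566406, 129.456298828125], np.float64(-1.2278112055339814)) [588  67] [637 112]
board [324.3686  99.7847] (array([0.5035, 0.1716]), [113.07234191894531, 174.6064453125], np.float64(0.2031597098098854)) [268  16] [381 184]
white [373.6579 244.0395] (array([0.6515, 0.2593]), [27.917238235473633, 28.743602752685547], np.float64(1.458110524222592))
white [295.087  226.8804] (array([0.6439, 0.1649]), [42.868988037109375, 83.49203491210938], np.float64(-0.8592757167748459))
white [ 76.0291 204.8924] (array([ 0.6952, -0.1894]), [27.13934326171875, 373.76910400390625], np.float64(-1.3938512101486107))
white [467.3389 217.8285] (array([0.5966, 0.3691]), [60.09800338745117, 124.80543518066406], np.float64(-0.24572481377554034))
white [225.3238 145.0286] (array([0.5725, 0.0763]), [17.68346405029297, 53.62983703613281], np.float64(-0.8522491659757536))
white [523.6266  98.2918] (array([0.4343, 0.3992]), [59.85660934448242, 124.58377075195312], np.float64(-0.26366772846189424))
```

View pics/w8.png

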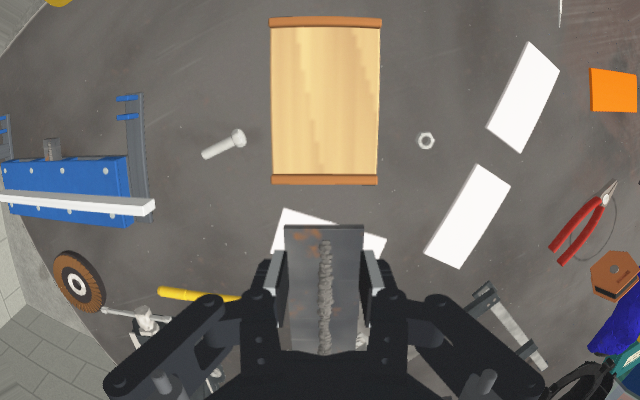

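The wrist view shows the board at (325,100), with its plywood spanning (271..381, 26..175). Coupon_b is held with its end at (284..363, 226). The white sheets are at (467,218), (524,98) and one under the coupon at (330,235).

```bash
python3 - <<'E'
from h import *
im,c=load("w8"); H,S,V=hsvm(im)
for x,y in((325,22),(325,100),(300,60),(325,180)): print(im[y,x],H[y,x],S[y,x],V[y,x])
m=(H>8)&(H<28)&(S>50)&(V>175)
for b in blobs(m,800,60000):
    if 200<b[:,0].mean()<450: r=rect(c.plane(b,.012)); print("ply",b.min(0),b.max(0),r,np.degrees(r[2]))
print("coupon tool frame", W2T(c.plane([(284.5,226.5),(363,226.5),(289,340),(361,340)],.1879)))
E
```

```text
[197 133  78] 14 154 197
[238 206 144] 20 101 238
[240 210 146] 20 100 240
[200 134  79] 14 154 200
ply [271  27] [379 173] (array([0.5034, 0.1723]), [108.5343017578125, 150.64358520507812], np.float64(0.2026277100926286)) 11.609712600708013
coupon tool frame [[ 24.0722 -17.9295  10.9228]
 [ 24.1105  20.0539  10.9136]
 [-51.5456 -19.8002  10.9111]
 [-51.5783  23.6576  10.9006]]
```

Request:
apply_moves:
  series:
    - {"travel": [-0.035, -0.007, -0.01], "twist": [0, 0, -0.004]}
    - {"travel": [-0.07, -0.014, -0.03], "twist": [0, 0, -0.004]}
    - {"travel": [-0.1, -0.02, -0.06], "twist": [0, 0, -0.004]}
    - {"travel": [-0.1163, -0.0231, -0.095], "twist": [0, 0, -0.004]}
    - {"travel": [-0.1163, -0.0231, -0.13], "twist": [0, 0, -0.004]}
    - {"travel": [-0.1163, -0.0231, -0.15], "twist": [0, 0, -0.004]}
    - {"travel": [-0.1163, -0.0231, -0.158], "twist": [0, 0, -0.004]}
    - {"travel": [-0.1163, -0.0231, -0.158], "twist": [0, 0, -0.004]}

```text
clock: 16.57
eef_pos: [0.467, 0.1622, 0.0398]
ee_rot: [-0.001, -0.099, 0.995, -0.0]
wrist_force: [0.2, 0.2, -2.0]
grip_width: 0.0366
grip_force: 80.9
```

Request:
apply_moves:
  series:
    - {"travel": [0, 0, 0], "twist": [0, 0, 0]}
    - {"travel": [0, 0, 0], "twist": [0, 0, 0]}

```text
clock: 16.73
eef_pos: [0.4696, 0.1635, 0.043]
ee_rot: [0.001, -0.1, 0.995, 0.0]
wrist_force: [-1.0, 0.1, -0.7]
grip_width: 0.0371
grip_force: 80.9
```

```bash
cat >> h.py <<'E'
B=np.array([.5034,.1723]); BY=np.deg2rad(11.61)
def board(P): # world -> board frame mm (x across, y along), board y axis at BY
    d=(np.atleast_2d(P)[:,:2]-B)*1000; e=np.array([np.cos(BY),np.sin(BY)]); n=np.array([np.sin(BY),-np.cos(BY)]); return np.c_[d@n,d@e]
E
python3 - <<'E'
from h import *
tool(); print("coupon centre in board",board(T2W([-.0355,0,.0158])))
im,c=wrist("w9")
E
```

```text
t 16.73 tcp [0.4696 0.1635 0.043 ] z [ 0.0027  0.0009 -1.    ] y [-0.1983  0.9802  0.0003] yaw_y 101.43471301241938 F [-1.0341  0.0519 -0.6542] w 0.037149594783887574 80.94465494155884 q [ 0.3351  0.1568 -0.4663  0.9448 -0.      0.1355]
coupon centre in board [[1.9005 0.6396]]
```

View pics/w9.png

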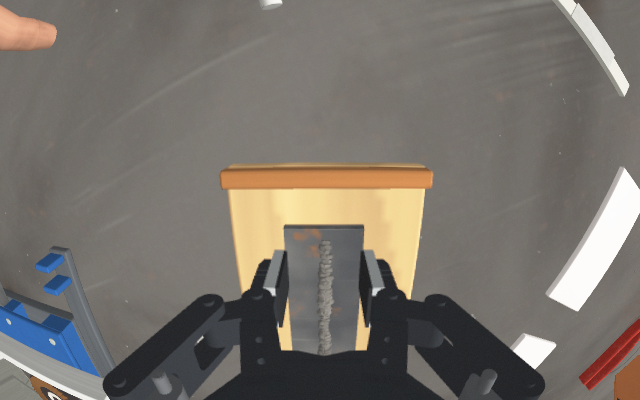

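Coupon_b is over the board, centred at column 324 against the plywood's mid at 326. I'll shift 1.6 mm and lower it.

Request:
apply_moves:
  series:
    - {"travel": [-0.0008, 0.0016, -0.006], "twist": [0, 0, 0.002]}
    - {"travel": [-0.0008, 0.0016, -0.011], "twist": [0, 0, 0.002]}
    - {"travel": [-0.0008, 0.0016, -0.011], "twist": [0, 0, 0.002]}
    - {"travel": [-0.0008, 0.0016, -0.011], "twist": [0, 0, 0.002]}

```text
clock: 17.12
eef_pos: [0.4668, 0.1649, 0.0299]
ee_rot: [-0.0, -0.101, 0.995, -0.0]
wrist_force: [-0.8, 0.1, -1.7]
grip_width: 0.0371
grip_force: 81.0
```

```bash
python3 -c "
from h import *
tool(); print(board(T2W([-.0355,0,.0158])))"
```

```text
t 17.12 tcp [0.4668 0.1649 0.0299] z [-0.0007 -0.0003 -1.    ] y [-0.2011  0.9796 -0.0002] yaw_y 101.59893354775443 F [-0.824   0.0994 -1.6613] w 0.037103561803142775 80.97334027290344 q [ 0.3396  0.1673 -0.4855  0.9188 -0.0001  0.1372]
[[-0.1258 -1.8283]]
```

Request:
apply_moves:
  series:
    - {"travel": [0.0015, 0.0003, -0.001], "twist": [0, 0, 0]}
    - {"travel": [0.0015, 0.0003, -0.002], "twist": [0, 0, 0]}
    - {"travel": [0.0015, 0.0003, -0.002], "twist": [0, 0, 0]}
    - {"travel": [0.0015, 0.0003, -0.002], "twist": [0, 0, 0]}

```text
clock: 17.45
eef_pos: [0.4688, 0.1653, 0.0283]
ee_rot: [0.0, -0.101, 0.995, 0.0]
wrist_force: [0.6, -0.2, -1.0]
grip_width: 0.0367
grip_force: 81.0
```

Request:
apply_moves:
  series:
    - {"travel": [0, 0, -0.0005], "twist": [0, 0, 0]}
    - {"travel": [0, 0, -0.001], "twist": [0, 0, 0]}
    - {"travel": [0, 0, -0.001], "twist": [0, 0, 0]}
    - {"travel": [0, 0, -0.001], "twist": [0, 0, 0]}

```text
clock: 17.78
eef_pos: [0.4688, 0.1653, 0.0281]
ee_rot: [0.0, -0.101, 0.995, 0.0]
wrist_force: [-2.7, -0.5, 6.2]
grip_width: 0.0367
grip_force: 85.2
```

```bash
python3 -c "
from h import *
tool(); print(board(T2W([-.0355,0,.0158])))"
```

```text
t 17.78 tcp [0.4688 0.1653 0.0281] z [ 0.0007  0.0002 -1.    ] y [-0.2008  0.9796  0.0001] yaw_y 101.58366883242451 F [-2.7185 -0.5105  6.2352] w 0.03671010795471423 85.2394369745889 q [ 0.339   0.1712 -0.4851  0.9137 -0.      0.1368]
[[-0.0681  0.1895]]
```

Request:
apply_moves:
  series:
    - {"travel": [0, 0, 0.001], "twist": [0, 0, 0]}
    - {"travel": [0, 0, 0.001], "twist": [0, 0, 0]}
    - {"travel": [0, 0, 0.002], "twist": [0, 0, 0]}
    - {"travel": [0, 0, 0.01], "twist": [0, 0, 0]}
    - {"travel": [0, 0, 0.04], "twist": [0, 0, 0]}
    - {"travel": [0, 0, 0.08], "twist": [0, 0, 0]}
    - {"travel": [0, 0, 0.12], "twist": [0, 0, 0]}
    - {"travel": [0, 0, 0.14], "twist": [0, 0, 0]}
  jaw: 0.7

```text
clock: 18.45
eef_pos: [0.4699, 0.1657, 0.1725]
ee_rot: [0.003, -0.101, 0.995, 0.001]
wrist_force: [1.8, 1.0, 0.1]
grip_width: 0.0597
grip_force: 0.0
```

```bash
python3 - <<'E'
from h import *
tool(); im,c=wrist("w10"); H,S,V=hsvm(im)
for b in blobs((V>190)&(S<35),300,60000): r=rect(c.plane(b,.006)); print("white",b.mean(0),r,np.degrees(r[2]))
E
```

```text
t 18.45 tcp [0.4699 0.1657 0.1725] z [ 0.0053  0.0019 -1.    ] y [-0.2008  0.9796  0.0008] yaw_y 101.5847117689243 F [1.7915 0.9715 0.1154] w 0.05966478230869804 0.0 q [ 0.339   0.0821 -0.2546  1.2286 -0.      0.1368]
white [324.7893 331.7025] (array([0.6626, 0.2099]), [63.35262680053711, 125.06196594238281], np.float64(1.4581604584930306)) 83.5464401245117
white [ 86.5775 298.1033] (array([ 0.7244, -0.1995]), [35.84068298339844, 400.373291015625], np.float64(-1.3578000151169647)) -77.79621028900145
white [470.7299 286.8613] (array([0.5656, 0.3773]), [60.877716064453125, 62.583675384521484], np.float64(-0.23148928564268534)) -13.263359069824233
white [524.6513 195.6933] (array([0.4341, 0.3998]), [60.59273910522461, 124.93620300292969], np.float64(-0.26469850496180936)) -15.166107177734355
white [503.5705  50.7517] (array([0.2888, 0.3206]), [14.730218887329102, 99.69813537597656], np.float64(1.1756146463280004)) 67.35775756835936
white [288.6022  22.1828] (array([0.3212, 0.1024]), [8.21597671508789, 43.48090362548828], np.float64(0.4246644050517001)) 24.33147811889649
```

View pics/w10.png

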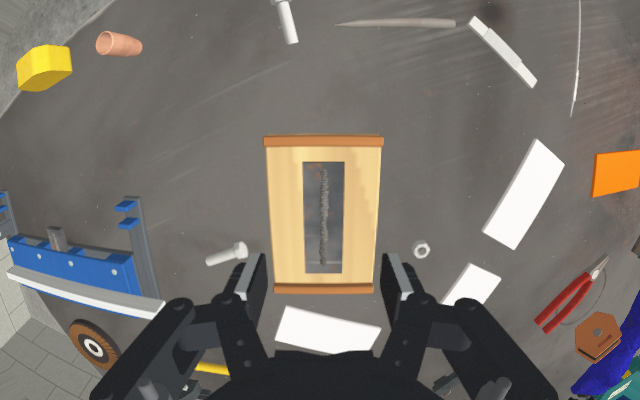

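coupon_b lies centred on the board: its (303..344, 161..273) sits inside the plywood's (267..380, 146..284). Sheet candidates: white (524,196) at (0.434,0.400), white (470,290), white (325,331) and orange (617,173). I choose white (524,196), because it measures 60x125 mm and orange is excluded. It is unambiguous by colour.

Request:
apply_moves:
  series:
    - {"travel": [-0.036, 0.234, 0], "twist": [0, 0, -0.465]}
    - {"travel": [-0.036, 0.234, 0], "twist": [0, 0, -0.465]}
    - {"travel": [-0.036, 0.234, 0], "twist": [0, 0, -0.465]}
    - {"travel": [-0.036, 0.234, 0], "twist": [0, 0, -0.465]}
    - {"travel": [-0.036, 0.234, 0], "twist": [0, 0, -0.465]}
    - {"travel": [-0.036, 0.234, 0], "twist": [0, 0, -0.465]}
    - {"travel": [-0.036, 0.234, 0], "twist": [0, 0, -0.465]}
    - {"travel": [-0.036, 0.234, 0], "twist": [0, 0, -0.465]}
  jaw: 0.9

```text
clock: 19.17
eef_pos: [0.4318, 0.4012, 0.1667]
ee_rot: [-0.0, 0.129, 0.992, -0.0]
wrist_force: [-1.0, 0.1, 0.2]
grip_width: 0.0765
grip_force: 0.0
```

```bash
cat >> h.py <<'E'
def whites(name):
    im,c=wrist(name); H,S,V=hsvm(im)
    for b in blobs((V>190)&(S<35),300,60000):
        r=rect(c.plane(b,.006)); 
        if 50<r[1][0]<70: print("white",b.mean(0),r[0],np.round(r[1],1),np.degrees(r[2]))
E
python3 -c "
from h import *
tool(); whites('w11')"
```

```text
t 19.17 tcp [0.4318 0.4012 0.1667] z [-0.0005 -0.0006 -1.    ] y [ 0.2562  0.9666 -0.0007] yaw_y 75.15376186275653 F [-1.0434  0.0674  0.2043] w 0.07649586256577903 0.0 q [ 0.7487  0.2587 -0.0557  1.2571 -0.0001  1.0079]
white [333.0415 313.6349] [0.5936 0.37  ] [ 59.6 122.9] -14.137260437011715
white [322.6983 184.5615] [0.4334 0.3997] [ 59.6 123.7] -15.196067810058594
```

Request:
apply_moves:
  series:
    - {"travel": [0.0018, -0.0015, -0.04], "twist": [0, 0, -0.006]}
    - {"travel": [0.0018, -0.0015, -0.08], "twist": [0, 0, -0.006]}
    - {"travel": [0.0018, -0.0015, -0.12], "twist": [0, 0, -0.006]}
    - {"travel": [0.0018, -0.0015, -0.145], "twist": [0, 0, -0.006]}
    - {"travel": [0.0018, -0.0015, -0.153], "twist": [0, 0, -0.006]}
    - {"travel": [0.0018, -0.0015, -0.153], "twist": [0, 0, -0.006]}
    - {"travel": [0.0018, -0.0015, -0.153], "twist": [0, 0, -0.006]}

```text
clock: 19.8
eef_pos: [0.4353, 0.3972, 0.0155]
ee_rot: [0.0, 0.135, 0.991, 0.0]
wrist_force: [-0.0, 0.5, 0.1]
grip_width: 0.0769
grip_force: 0.0
```

Request:
apply_moves:
  series:
    - {"travel": [0, 0, 0], "twist": [0, 0, 0]}
    - {"travel": [0, 0, 0], "twist": [0, 0, 0]}
    - {"travel": [0, 0, 0], "twist": [0, 0, 0]}
    - {"travel": [0, 0, 0], "twist": [0, 0, 0]}
  jaw: 0.4
  grip_force: 40

```text
clock: 20.13
eef_pos: [0.4359, 0.3985, 0.0176]
ee_rot: [0.002, 0.134, 0.991, 0.001]
wrist_force: [-0.6, -3.5, 8.1]
grip_width: 0.0568
grip_force: 40.8
```

```bash
python3 -c "
from h import *
tool()"
```

```text
t 20.13 tcp [0.4359 0.3985 0.0176] z [ 0.0039  0.0024 -1.    ] y [0.2658 0.964  0.0034] yaw_y 74.58366655962689 F [-0.6041 -3.5002  8.1104] w 0.056799405304739106 40.80347657203674 q [ 0.741   0.3388 -0.2885  0.9389 -0.0009  1.0101]
```

Request:
apply_moves:
  series:
    - {"travel": [0, 0, 0.01], "twist": [0, 0, 0]}
    - {"travel": [0, 0, 0.04], "twist": [0, 0, 0]}
    - {"travel": [0, 0, 0.075], "twist": [0, 0, 0]}
    - {"travel": [0.01, -0.03, 0.1], "twist": [0, 0, 0.1]}
    - {"travel": [0.02, -0.065, 0.11], "twist": [0, 0, 0.2]}
    - {"travel": [0.03, -0.1, 0.11], "twist": [0, 0, 0.3]}
    - {"travel": [0.04, -0.135, 0.11], "twist": [0, 0, 0.4]}
    - {"travel": [0.05, -0.17, 0.11], "twist": [0, 0, 0.4]}

```text
clock: 20.8
eef_pos: [0.4853, 0.2267, 0.1268]
ee_rot: [0.002, -0.068, 0.998, 0.001]
wrist_force: [0.8, 0.6, -0.4]
grip_width: 0.0559
grip_force: 42.5
```

Request:
apply_moves:
  series:
    - {"travel": [0.009, -0.03, 0], "twist": [0, 0, 0.07]}
    - {"travel": [0.018, -0.056, 0], "twist": [0, 0, 0.07]}
    - {"travel": [0.018, -0.056, 0], "twist": [0, 0, 0.07]}
    - {"travel": [0.018, -0.056, 0], "twist": [0, 0, 0.07]}
    - {"travel": [0.018, -0.056, 0], "twist": [0, 0, 0.07]}

```text
clock: 21.22
eef_pos: [0.5028, 0.1721, 0.1255]
ee_rot: [0.001, -0.1, 0.995, 0.0]
wrist_force: [-0.5, 0.8, -1.2]
grip_width: 0.0565
grip_force: 42.5
```

```bash
cat >> h.py <<'E'
def held(name,zt,thr):
    """front end (max tool x) and width of the held white plate; zt: its top in tool z (m)"""
    s=sense(); im,c=wrist(name); H,S,V=hsvm(im); m=thr(H,S,V); m[:, :240]=0; m[:,410:]=0
    for b in blobs(m,400,60000):
        P=W2T(c.plane(b,s["eef_pos"][2]-zt)); P=P[P[:,0]>14]
        if len(P)<20: continue
        for x in range(15,66,10):
            q=P[abs(P[:,0]-x)<5]
            if len(q): print(x,"y",q[:,1].min().round(1),q[:,1].max().round(1),end="; ")
        print("end x",np.sort(P[:,0])[-15:].round(1),b.mean(0))
E
python3 -c "
from h import *
tool(); print(board(T2W([.0027,0,0]))); held('w12',.0116,lambda H,S,V:(V>190)&(S<35))"
```

```text
t 21.22 tcp [0.5028 0.1721 0.1255] z [ 0.0016  0.001  -1.    ] y [-0.1994  0.9799  0.0007] yaw_y 101.49995884232736 F [-0.4764  0.7614 -1.1567] w 0.05645899055745492 42.507197856903076 q [ 0.3295  0.1647 -0.2648  1.1394  0.0004  0.1288]
[[ 0.0843 -3.3172]]
15 y -29.8 29.0; 25 y -30.0 29.2; 35 y -29.8 29.2; 45 y -29.8 29.0; 55 y -29.9 29.0; 65 y -29.8 28.9; end x [64.6 64.6 64.6 64.6 64.6 64.6 64.6 64.6 64.6 64.6 64.6 64.6 64.7 64.8
 64.8] [325.2939 246.2114]
```

View pics/w12.png

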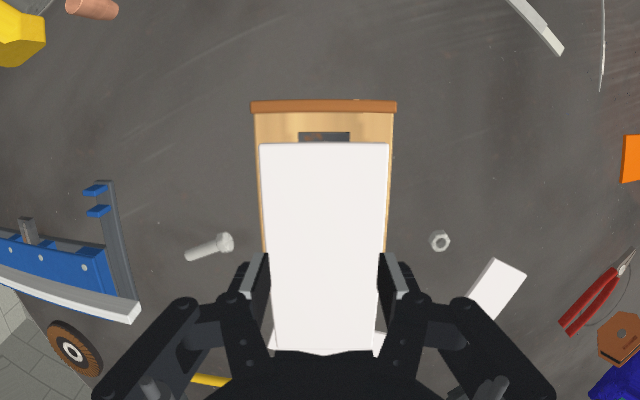

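The held sheet is square to the tool, its front end at (325,143), with coupon_b visible beneath at (325,135). I'll shift +2.8 mm along the board and lower it.

Request:
apply_moves:
  series:
    - {"travel": [0.0027, 0.0006, -0.03], "twist": [0, 0, 0.002]}
    - {"travel": [0.0027, 0.0006, -0.06], "twist": [0, 0, 0.002]}
    - {"travel": [0.0027, 0.0006, -0.078], "twist": [0, 0, 0.002]}
    - {"travel": [0.0027, 0.0006, -0.085], "twist": [0, 0, 0.002]}
    - {"travel": [0.0027, 0.0006, -0.085], "twist": [0, 0, 0.002]}
    - {"travel": [0.0027, 0.0006, -0.085], "twist": [0, 0, 0.002]}
    - {"travel": [0.0027, 0.0006, -0.085], "twist": [0, 0, 0.002]}

```text
clock: 21.85
eef_pos: [0.5061, 0.1732, 0.0408]
ee_rot: [0.001, -0.102, 0.995, 0.0]
wrist_force: [-0.1, -0.2, -0.3]
grip_width: 0.0564
grip_force: 42.6
```

```bash
python3 -c "
from h import *
tool(); print(board(T2W([.0022,-.0004,0])))"
```

```text
t 21.85 tcp [0.5061 0.1732 0.0408] z [ 0.0022  0.0008 -1.    ] y [-0.2026  0.9793  0.0003] yaw_y 101.6889565580985 F [-0.0943 -0.1927 -0.2735] w 0.056427821767414364 42.630518674850464 q [ 0.3297  0.2252 -0.3865  0.9567  0.      0.1257]
[[0.0848 0.603 ]]
```

Request:
apply_moves:
  series:
    - {"travel": [0, 0, -0.002], "twist": [0, 0, 0]}
    - {"travel": [0, 0, -0.004], "twist": [0, 0, 0]}
    - {"travel": [0, 0, -0.005], "twist": [0, 0, 0]}
    - {"travel": [0, 0, -0.005], "twist": [0, 0, 0]}

```text
clock: 22.18
eef_pos: [0.5056, 0.1725, 0.0348]
ee_rot: [0.001, -0.101, 0.995, 0.0]
wrist_force: [0.8, 0.1, 2.0]
grip_width: 0.0562
grip_force: 44.3
```

Request:
apply_moves:
  series:
    - {"travel": [-0.0004, -0.0001, -0.001], "twist": [0, 0, 0]}
    - {"travel": [-0.0004, -0.0001, -0.002], "twist": [0, 0, 0]}
    - {"travel": [-0.0004, -0.0001, -0.002], "twist": [0, 0, 0]}
    - {"travel": [-0.0004, -0.0001, -0.002], "twist": [0, 0, 0]}

```text
clock: 22.52
eef_pos: [0.5056, 0.1726, 0.0346]
ee_rot: [0.001, -0.101, 0.995, 0.0]
wrist_force: [-3.4, -1.0, 14.2]
grip_width: 0.0564
grip_force: 49.5
```

```bash
python3 -c "
from h import *
tool(); print(board(T2W([.0022,-.0004,0])))"
```

```text
t 22.52 tcp [0.5056 0.1726 0.0346] z [ 0.0027  0.0013 -1.    ] y [-0.2017  0.9795  0.0007] yaw_y 101.63400333281449 F [-3.3736 -1.0482 14.232 ] w 0.056414080032152404 49.52665328979492 q [ 0.3287  0.2288 -0.397   0.942   0.0003  0.1257]
[[0.5917 0.0569]]
```

Request:
apply_moves:
  series:
    - {"travel": [0, 0, 0.002], "twist": [0, 0, 0]}
    - {"travel": [0, 0, 0.002], "twist": [0, 0, 0]}
    - {"travel": [0, 0, 0.003], "twist": [0, 0, 0]}
    - {"travel": [0, 0, 0.01], "twist": [0, 0, 0]}
    - {"travel": [0, 0, 0.04], "twist": [0, 0, 0]}
    - {"travel": [0, 0, 0.08], "twist": [0, 0, 0]}
    - {"travel": [0, 0, 0.12], "twist": [0, 0, 0]}
    - {"travel": [0, 0, 0.14], "twist": [0, 0, 0]}
  jaw: 0.85

```text
clock: 23.18
eef_pos: [0.5059, 0.1726, 0.1773]
ee_rot: [0.002, -0.101, 0.995, 0.001]
wrist_force: [1.5, -0.1, 0.3]
grip_width: 0.0726
grip_force: 0.0
```

```bash
cat >> h.py <<'E'
def top(name,z,x0=230,x1=420):
    im,c=wrist(name); H,S,V=hsvm(im); m=(V>190)&(S<35); m[:,:x0]=0; m[:,x1:]=0
    for b in blobs(m,800,60000):
        r=rect(c.plane(b,z)); print("top",b.mean(0),board(r[0][None]),np.round(r[1],1),np.degrees(r[2])-11.61)
E
python3 -c "
from h import *
tool(); top('w13',.023)"
```

```text
t 23.18 tcp [0.5059 0.1726 0.1773] z [ 0.0047  0.0016 -1.    ] y [-0.2017  0.9794  0.0006] yaw_y 101.63837297673702 F [ 1.4889 -0.1064  0.2894] w 0.07257037614487492 0.0 q [ 0.3288  0.1487 -0.1685  1.2486  0.      0.1257]
top [325.7043 309.3502] [[ -4.3879 149.7167]] [ 58.  117.3] 72.27702392578124
top [323.4526 180.7588] [[ 0.1525 -0.6793]] [ 59.7 124.2] 0.23684848785400447
```

Request:
apply_moves:
  series:
    - {"travel": [0.098, -0.355, 0], "twist": [0, 0, -0.05]}
    - {"travel": [0.098, -0.355, 0], "twist": [0, 0, -0.05]}
    - {"travel": [0.098, -0.355, 0], "twist": [0, 0, -0.05]}
    - {"travel": [0.098, -0.355, 0], "twist": [0, 0, -0.05]}
    - {"travel": [0.098, -0.355, 0], "twist": [0, 0, -0.05]}
    - {"travel": [0.098, -0.355, 0], "twist": [0, 0, -0.05]}
    - {"travel": [0.098, -0.355, 0], "twist": [0, 0, -0.05]}
    - {"travel": [0.098, -0.355, 0], "twist": [0, 0, -0.05]}
  jaw: 0.5

```text
clock: 23.9
eef_pos: [0.5934, -0.1512, 0.1721]
ee_rot: [-0.0, -0.076, 0.997, 0.0]
wrist_force: [0.2, -1.0, 0.3]
grip_width: 0.0426
grip_force: 0.0
```

```bash
python3 -c "
from h import *
tool(); print(torack(sense()['eef_pos']))"
```

```text
t 23.9 tcp [ 0.5934 -0.1512  0.1721] z [-0.0003  0.0001 -1.    ] y [-0.1525  0.9883  0.0002] yaw_y 98.76905472491086 F [ 0.2083 -1.0196  0.3255] w 0.04258201000227881 0.0 q [-0.2495  0.3004  0.0113  1.282   0.     -0.4025]
[[-65.1881  31.8606 172.1158]]
```

Request:
apply_moves:
  series:
    - {"travel": [0.005, -0.016, -0.03], "twist": [0, 0, 0]}
    - {"travel": [0.01, -0.031, -0.06], "twist": [0, 0, 0]}
    - {"travel": [0.01, -0.031, -0.06], "twist": [0, 0, 0]}
    - {"travel": [0.01, -0.031, -0.06], "twist": [0, 0, 0]}

```text
clock: 24.23
eef_pos: [0.6018, -0.1804, 0.1099]
ee_rot: [-0.002, -0.076, 0.997, 0.001]
wrist_force: [0.9, -0.6, -0.2]
grip_width: 0.0427
grip_force: 0.0
```

```bash
python3 - <<'E'
from h import *
tool(); print(torack(sense()['eef_pos'])); im,c=wrist("w14"); g=cv2.cvtColor(np.ascontiguousarray(im),cv2.COLOR_RGB2GRAY).astype(int)
print(c.proj([fromrack(p) for p in([-70,15,22],[-70,-15,22],[-50,15,22],[-50,-15,22])]).round(1).tolist())
cv2.imwrite("pics/w14c.png",cv2.resize(im[160:330,230:420],None,fx=3,fy=3,interpolation=cv2.INTER_CUBIC)[:,:,::-1])
E
```

```text
t 24.23 tcp [ 0.6018 -0.1804  0.1099] z [-0.005   0.0017 -1.    ] y [-0.151   0.9885  0.0025] yaw_y 98.68663172934244 F [ 0.9201 -0.585  -0.1958] w 0.04274212593677238 0.0 q [-0.2913  0.3546 -0.0518  1.1697  0.0002 -0.4429]
[[-61.2971   1.7588 109.9432]]
[[341.4, 204.4], [300.5, 204.5], [340.9, 229.3], [301.3, 229.4]]
```

View pics/w14c.png

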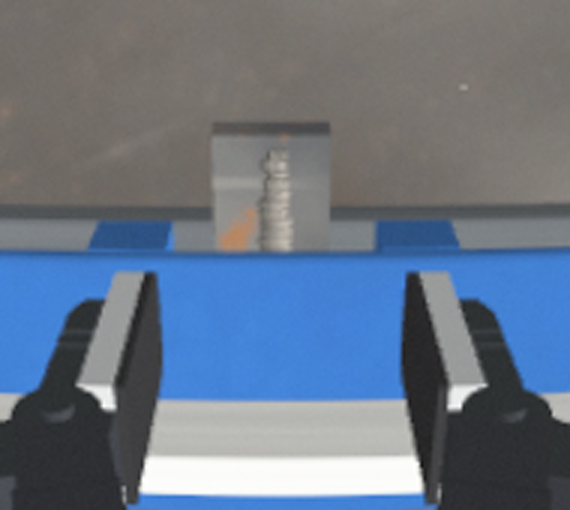

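coupon_c's end edge shows at crop (212..330, 134), i.e. (301..340, 204.7), against the predicted (300.5..341.4, 204.4). I'll descend.

Request:
apply_moves:
  series:
    - {"travel": [0.0012, -0.0014, -0.03], "twist": [0, 0, 0]}
    - {"travel": [0.0012, -0.0014, -0.06], "twist": [0, 0, 0]}
    - {"travel": [0.0012, -0.0014, -0.077], "twist": [0, 0, 0]}
    - {"travel": [0.0012, -0.0014, -0.079], "twist": [0, 0, 0]}
    - {"travel": [0.0012, -0.0014, -0.079], "twist": [0, 0, 0]}
    - {"travel": [0.0012, -0.0014, -0.079], "twist": [0, 0, 0]}
    - {"travel": [0.0012, -0.0014, -0.079], "twist": [0, 0, 0]}

```text
clock: 24.87
eef_pos: [0.6062, -0.1814, 0.0359]
ee_rot: [0.002, -0.077, 0.997, -0.001]
wrist_force: [-0.1, -0.4, 0.2]
grip_width: 0.0425
grip_force: 0.0
```

```bash
python3 -c "
from h import *
tool(); print(torack(sense()['eef_pos']))"
```

```text
t 24.87 tcp [ 0.6062 -0.1814  0.0359] z [ 0.0038 -0.0011 -1.    ] y [-0.1533  0.9882 -0.0016] yaw_y 98.81675176143197 F [-0.1097 -0.4127  0.1876] w 0.04248625937761699 0.0 q [-0.2908  0.3979 -0.1588  1.0103  0.0001 -0.4447]
[[-57.1633   0.0323  35.9226]]
```

Request:
apply_moves:
  series:
    - {"travel": [-0.0025, -0.0003, -0.005], "twist": [0, 0, 0]}
    - {"travel": [-0.0025, -0.0003, -0.005], "twist": [0, 0, 0]}
    - {"travel": [-0.0025, -0.0003, -0.005], "twist": [0, 0, 0]}
    - {"travel": [-0.0025, -0.0003, -0.005], "twist": [0, 0, 0]}

```text
clock: 25.2
eef_pos: [0.6021, -0.1819, 0.0285]
ee_rot: [0.0, -0.076, 0.997, -0.0]
wrist_force: [0.1, -0.2, 0.2]
grip_width: 0.0427
grip_force: 0.0
```

Request:
apply_moves:
  series:
    - {"travel": [0, 0, 0], "twist": [0, 0, 0]}
    - {"travel": [0, 0, 0], "twist": [0, 0, 0]}
    - {"travel": [0, 0, 0], "twist": [0, 0, 0]}
    - {"travel": [0, 0, 0], "twist": [0, 0, 0]}
    - {"travel": [0, 0, 0], "twist": [0, 0, 0]}
  jaw: 0.1
  grip_force: 80

```text
clock: 25.62
eef_pos: [0.6022, -0.1819, 0.0287]
ee_rot: [0.0, -0.076, 0.997, -0.0]
wrist_force: [-2.2, -1.3, 5.6]
grip_width: 0.0278
grip_force: 78.8
```

```bash
python3 -c "
from h import *
tool(); print(torack(sense()['eef_pos']))"
```

```text
t 25.62 tcp [ 0.6022 -0.1819  0.0287] z [ 0.0003 -0.0003 -1.    ] y [-0.1525  0.9883 -0.0003] yaw_y 98.7720010754722 F [-2.1558 -1.3323  5.6271] w 0.027757711587250856 78.75892996788025 q [-0.2933  0.3992 -0.1738  0.9974 -0.0002 -0.4464]
[[-61.2008   0.1562  28.6877]]
```

Request:
apply_moves:
  series:
    - {"travel": [0, 0, 0], "twist": [0, 0, 0]}
    - {"travel": [0, 0, 0], "twist": [0, 0, 0]}
    - {"travel": [0, 0, 0.0025], "twist": [0, 0, 0]}
    - {"travel": [0.0005, 0, 0.0025], "twist": [0, 0, 0]}
    - {"travel": [0.0005, 0, 0.0025], "twist": [0, 0, 0]}
    - {"travel": [0.0005, 0, 0.0025], "twist": [0, 0, 0]}
  jaw: 0.42

```text
clock: 26.12
eef_pos: [0.6027, -0.1818, 0.0307]
ee_rot: [0.0, -0.077, 0.997, 0.0]
wrist_force: [0.3, 0.1, 0.3]
grip_width: 0.036
grip_force: 0.0
```

Request:
apply_moves:
  series:
    - {"travel": [0, 0, 0], "twist": [0, 0, 0]}
    - {"travel": [0, 0, 0], "twist": [0, 0, 0]}
    - {"travel": [0, 0, 0], "twist": [0, 0, 0]}
    - {"travel": [0, 0, 0], "twist": [0, 0, 0]}
    - {"travel": [0, 0, 0], "twist": [0, 0, 0]}
  jaw: 0.1

```text
clock: 26.53
eef_pos: [0.6027, -0.1818, 0.031]
ee_rot: [0.0, -0.077, 0.997, -0.0]
wrist_force: [-2.1, 0.1, 5.0]
grip_width: 0.0272
grip_force: 78.8
```

```bash
python3 -c "
from h import *
tool(); print(torack(sense()['eef_pos']))"
```

```text
t 26.53 tcp [ 0.6027 -0.1818  0.031 ] z [ 0.0003 -0.0001 -1.    ] y [-0.1526  0.9883 -0.0002] yaw_y 98.77523408758923 F [-2.0661  0.0783  5.0498] w 0.0272087507346423 78.77709031105042 q [-0.293   0.3983 -0.1696  1.0026 -0.     -0.4461]
[[-60.6904   0.1791  31.0113]]
```

Request:
apply_moves:
  series:
    - {"travel": [-0.003, -0.0005, 0.001], "twist": [0, 0, 0]}
    - {"travel": [-0.012, -0.0018, 0.001], "twist": [0, 0, 0]}
    - {"travel": [-0.028, -0.0043, 0.001], "twist": [0, 0, 0]}
    - {"travel": [-0.046, -0.0071, 0.001], "twist": [0, 0, 0]}
    - {"travel": [-0.062, -0.0095, 0.001], "twist": [0, 0, 0]}
    - {"travel": [-0.076, -0.0117, 0.001], "twist": [0, 0, 0]}
    - {"travel": [-0.076, -0.0117, 0.01], "twist": [0, 0, 0]}
    - {"travel": [-0.076, -0.0117, 0.04], "twist": [0, 0, 0]}

```text
clock: 27.2
eef_pos: [0.5224, -0.1925, 0.0668]
ee_rot: [-0.004, -0.076, 0.997, 0.002]
wrist_force: [0.4, 0.4, -1.1]
grip_width: 0.0273
grip_force: 79.3
```

Request:
apply_moves:
  series:
    - {"travel": [0, 0.01, 0.03], "twist": [0, 0, 0.01]}
    - {"travel": [0, 0.03, 0.06], "twist": [0, 0, 0.02]}
    - {"travel": [-0.01, 0.06, 0.09], "twist": [0, 0, 0.03]}
    - {"travel": [-0.01, 0.095, 0.1], "twist": [0, 0, 0.04]}
    - {"travel": [-0.02, 0.13, 0.1], "twist": [0, 0, 0.049]}
    - {"travel": [-0.02, 0.165, 0.1], "twist": [0, 0, 0.049]}
    - {"travel": [-0.03, 0.2, 0.1], "twist": [0, 0, 0.049]}
    - {"travel": [-0.04, 0.235, 0.1], "twist": [0, 0, 0.049]}

```text
clock: 27.87
eef_pos: [0.4863, 0.0431, 0.1711]
ee_rot: [0.0, -0.101, 0.995, 0.0]
wrist_force: [1.3, 0.6, -1.0]
grip_width: 0.0275
grip_force: 79.3
```

```bash
python3 - <<'E'
from h import *
tool(); im,c=wrist("w15"); g=cv2.GaussianBlur(cv2.cvtColor(np.ascontiguousarray(im),cv2.COLOR_RGB2GRAY),(3,3),0).astype(int)
print("pred",c.proj([T2W([.0093,y,.009]) for y in(-.015,.015)]).round(1).tolist())
print("col324",g[212:245,316].tolist())
print("row250",g[250,285:365].tolist())
E
```

```text
t 27.87 tcp [0.4863 0.0431 0.1711] z [ 0.0007  0.0002 -1.    ] y [-0.2005  0.9797  0.0001] yaw_y 101.56728998837677 F [ 1.3297  0.6198 -1.0492] w 0.02746492137048369 79.34611916542053 q [ 0.0883  0.0675 -0.2735  1.2291  0.0002 -0.1136]
pred [[304.2, 254.2], [364.6, 253.8]]
col324 [120, 119, 119, 118, 118, 118, 120, 121, 121, 121, 121, 121, 121, 120, 120, 120, 120, 120, 120, 120, 120, 119, 118, 117, 117, 118, 118, 118, 117, 117, 116, 116, 116]
row250 [128, 128, 128, 128, 128, 128, 128, 120, 93, 60, 45, 50, 64, 74, 76, 76, 75, 75, 74, 73, 72, 73, 73, 73, 73, 72, 72, 72, 71, 70, 70, 69, 68, 67, 67, 67, 66, 65, 65, 66, 66, 65, 64, 63, 63, 64, 64, 64, 64, 64, 64, 63, 63, 64, 63, 63, 64, 63, 63, 63, 63, 63, 63, 63, 60, 51, 43, 44, 64, 99, 123, 128, 128, 128, 128, 128, 129, 128, 125, 118]
```

Request:
apply_moves:
  series:
    - {"travel": [-0.003, 0.03, 0], "twist": [0, 0, 0]}
    - {"travel": [-0.006, 0.06, 0], "twist": [0, 0, 0]}
    - {"travel": [-0.009, 0.09, -0.02], "twist": [0, 0, 0]}
    - {"travel": [-0.013, 0.123, -0.05], "twist": [0, 0, 0]}
    - {"travel": [-0.013, 0.123, -0.08], "twist": [0, 0, 0]}
    - {"travel": [-0.013, 0.123, -0.08], "twist": [0, 0, 0]}
    - {"travel": [-0.013, 0.123, -0.08], "twist": [0, 0, 0]}
    - {"travel": [-0.013, 0.123, -0.08], "twist": [0, 0, 0]}

```text
clock: 28.58
eef_pos: [0.4743, 0.1643, 0.0922]
ee_rot: [0.001, -0.101, 0.995, 0.0]
wrist_force: [0.4, -0.4, -1.5]
grip_width: 0.0273
grip_force: 79.8
```

```bash
python3 - <<'E'
from h import *
tool(); s=sense(); im,c=wrist("w16"); M=Q(s["ee_rot"]).as_matrix()
g=cv2.GaussianBlur(cv2.cvtColor(np.ascontiguousarray(im),cv2.COLOR_RGB2GRAY),(3,3),0).astype(int)
print("pred",c.proj([s["eef_pos"]+M@np.array([.0093,y,.009]) for y in(-.015,.015)]).round(1).tolist())
print("col",g[235:262,312].tolist()); print("row",g[260,285:365].tolist())
print("centre",board(s["eef_pos"]+M@np.array([-.0307,0,.019])))
m=(hsvm(im)[2]>190)&(hsvm(im)[1]<35); m[:,:230]=0; m[:,420:]=0
for b in blobs(m,800,60000): print("sheet",b.min(0),b.max(0))
E
```

```text
t 28.58 tcp [0.4743 0.1643 0.0922] z [ 0.001   0.0002 -1.    ] y [-0.2003  0.9797 -0.    ] yaw_y 101.55587605253295 F [ 0.4206 -0.3906 -1.548 ] w 0.027303626431808746 79.77738618850708 q [ 0.3335  0.1301 -0.3817  1.0581 -0.0002  0.1318]
pred [[293.5, 255.9], [353.8, 255.9]]
col [251, 251, 251, 251, 251, 251, 251, 251, 251, 251, 251, 228, 166, 102, 74, 69, 70, 71, 70, 69, 72, 86, 102, 106, 106, 106, 106]
row [125, 125, 125, 125, 125, 117, 89, 57, 39, 39, 54, 78, 100, 109, 111, 110, 111, 110, 109, 109, 108, 108, 107, 107, 107, 107, 107, 106, 106, 105, 104, 103, 102, 102, 101, 99, 99, 99, 98, 98, 97, 97, 98, 99, 100, 100, 99, 98, 97, 97, 96, 96, 96, 96, 96, 95, 95, 95, 96, 96, 95, 95, 95, 95, 91, 78, 56, 38, 32, 40, 65, 97, 120, 126, 125, 125, 125, 126, 126, 125]
centre [[2.0427 0.5688]]
sheet [281 178] [371 258]
```

Request:
apply_moves:
  series:
    - {"travel": [-0.001, 0.0019, -0.02], "twist": [0, 0, 0.001]}
    - {"travel": [-0.001, 0.0019, -0.035], "twist": [0, 0, 0.001]}
    - {"travel": [-0.001, 0.0019, -0.044], "twist": [0, 0, 0.001]}
    - {"travel": [-0.001, 0.0019, -0.044], "twist": [0, 0, 0.001]}
    - {"travel": [-0.001, 0.0019, -0.044], "twist": [0, 0, 0.001]}
    - {"travel": [-0.001, 0.0019, -0.044], "twist": [0, 0, 0.001]}

```text
clock: 29.13
eef_pos: [0.4737, 0.1664, 0.0481]
ee_rot: [0.001, -0.101, 0.995, 0.0]
wrist_force: [-0.3, -0.3, -1.4]
grip_width: 0.0276
grip_force: 79.8
```

```bash
python3 -c "
from h import *
tool(); print(board(T2W([-.0307,0,.019])))"
```

```text
t 29.13 tcp [0.4737 0.1664 0.0481] z [ 0.0019  0.0006 -1.    ] y [-0.2011  0.9796  0.0002] yaw_y 101.60289910303801 F [-0.3465 -0.3447 -1.3966] w 0.02760736075430187 79.76714730262756 q [ 0.3378  0.1616 -0.4481  0.9591 -0.0001  0.1353]
[[-0.1829  0.4133]]
```

Request:
apply_moves:
  series:
    - {"travel": [-0.0003, 0, -0.002], "twist": [0, 0, 0]}
    - {"travel": [-0.0003, 0, -0.004], "twist": [0, 0, 0]}
    - {"travel": [-0.0003, 0, -0.006], "twist": [0, 0, 0]}
    - {"travel": [-0.0003, 0, -0.006], "twist": [0, 0, 0]}
    - {"travel": [-0.0003, 0, -0.006], "twist": [0, 0, 0]}

```text
clock: 29.55
eef_pos: [0.4729, 0.1666, 0.0421]
ee_rot: [0.001, -0.101, 0.995, 0.0]
wrist_force: [-2.2, -0.4, 7.2]
grip_width: 0.028
grip_force: 80.9
```

Request:
apply_moves:
  series:
    - {"travel": [0, 0, -0.0005], "twist": [0, 0, 0]}
    - {"travel": [0, 0, -0.001], "twist": [0, 0, 0]}
    - {"travel": [0, 0, -0.001], "twist": [0, 0, 0]}

```text
clock: 29.8
eef_pos: [0.4729, 0.1665, 0.042]
ee_rot: [0.001, -0.101, 0.995, 0.0]
wrist_force: [-5.5, -3.0, 17.0]
grip_width: 0.0273
grip_force: 81.9
```

```bash
python3 -c "
from h import *
tool(); print(board(T2W([-.0307,0,.019])))"
```

```text
t 29.8 tcp [0.4729 0.1665 0.042 ] z [ 0.0021  0.0005 -1.    ] y [-0.2019  0.9794  0.    ] yaw_y 101.64643112646296 F [-5.4576 -2.9531 17.0042] w 0.027301483076726498 81.9032371044159 q [ 0.3388  0.1654 -0.4583  0.9449 -0.0003  0.1355]
[[-0.5289 -0.3373]]
```

Request:
apply_moves:
  series:
    - {"travel": [0, 0, 0.002], "twist": [0, 0, 0]}
    - {"travel": [0, 0, 0.002], "twist": [0, 0, 0]}
    - {"travel": [0, 0, 0.003], "twist": [0, 0, 0]}
    - {"travel": [0, 0, 0.01], "twist": [0, 0, 0]}
    - {"travel": [0, 0, 0.04], "twist": [0, 0, 0]}
    - {"travel": [0, 0, 0.08], "twist": [0, 0, 0]}
    - {"travel": [0, 0, 0.12], "twist": [0, 0, 0]}
    - {"travel": [0, 0, 0.13], "twist": [0, 0, 0]}
  jaw: 0.6

```text
clock: 30.47
eef_pos: [0.4746, 0.1672, 0.1762]
ee_rot: [0.004, -0.101, 0.995, 0.001]
wrist_force: [0.2, 0.5, 0.1]
grip_width: 0.0508
grip_force: 0.0
```

```bash
python3 - <<'E'
from h import *
tool(); im,c=wrist("w17"); H,S,V=hsvm(im)
for b in blobs((V>190)&(S<35),300,60000):
    r=rect(c.plane(b,.006)); r2=rect(c.plane(b,.023))
    if 50<r[1][0]<75: print(b.mean(0),r[0],np.round(r[1],1),np.degrees(r[2]),"| as stack:",board(r2[0][None]),np.round(r2[1],1),np.degrees(r2[2])-11.61)
m=(V<150)&(S<60); m[:130]=0; m[:,:295]=0; m[:,355:]=0; m[300:]=0
for b in blobs(m,300,8000): r=rect(c.plane(b,.033)); print("C?",b.mean(0),b.min(0),b.max(0),board(r[0][None]),np.round(r[1],1),np.degrees(r[2])-11.61)
E
```

```text
t 30.47 tcp [0.4746 0.1672 0.1762] z [ 0.0077  0.0027 -1.    ] y [-0.2018  0.9794  0.0011] yaw_y 101.64510114030864 F [0.2081 0.5133 0.0631] w 0.050830763914621144 0.0 q [ 0.3388  0.088  -0.2399  1.2347 -0.      0.1355]
[324.7284 327.1152] [0.662  0.2096] [ 63.1 125.1] 83.78489685058594 | as stack: [[ -4.4096 146.9253]] [ 59.4 117.9] 72.17489685058594
[468.1781 284.0205] [0.5699 0.3759] [60.2 71.2] -14.029617309570337 | as stack: [[-175.4233   93.3689]] [56.7 67.1] -25.639563903808575
[322.4403 210.6562] [0.5098 0.1734] [ 63.5 132.6] 11.792583465576174 | as stack: [[ 0.1388 -0.5206]] [ 59.8 124.9] 0.18258346557617422
C? [324.5 293.5] [295 288] [354 299] [[-1.997  84.5104]] [15.2 63.7] -90.07775722503662
C? [322.5935 216.5   ] [307 178] [338 256] [[ 0.0929 -2.0633]] [28.2 79.9] -0.31540523529052855
```

Request:
apply_moves:
  series:
    - {"travel": [0.1215, 0.202, -0.005], "twist": [0, 0, -0.449]}
    - {"travel": [0.1215, 0.202, -0.005], "twist": [0, 0, -0.449]}
    - {"travel": [0.1215, 0.202, -0.005], "twist": [0, 0, -0.449]}
    - {"travel": [0.1215, 0.202, -0.005], "twist": [0, 0, -0.449]}
    - {"travel": [0.1215, 0.202, -0.005], "twist": [0, 0, -0.449]}
    - {"travel": [0.1215, 0.202, -0.005], "twist": [0, 0, -0.449]}
    - {"travel": [0.1215, 0.202, -0.005], "twist": [0, 0, -0.449]}
    - {"travel": [0.1215, 0.202, -0.005], "twist": [0, 0, -0.449]}
  jaw: 0.9

```text
clock: 31.18
eef_pos: [0.5936, 0.3693, 0.1622]
ee_rot: [-0.001, 0.122, 0.993, -0.001]
wrist_force: [-0.2, -0.3, -0.0]
grip_width: 0.0769
grip_force: 0.0
```

```bash
python3 -c "
from h import *
tool(); whites('w18')"
```

```text
t 31.18 tcp [0.5936 0.3693 0.1622] z [-0.0027 -0.0019 -1.    ] y [ 0.2419  0.9703 -0.0025] yaw_y 76.00280809450695 F [-0.153  -0.2646 -0.0026] w 0.07689998766381845 0.0 q [ 0.5566  0.4752  0.2411  1.3399 -0.0002  0.8009]
white [212.6523 271.9446] [0.6624 0.2104] [ 61.2 126.1] 83.61338806152344
white [324.989  186.6593] [0.5964 0.3694] [ 59.5 123.3] -13.954109191894554
white [119.4296 156.9314] [0.5023 0.1597] [ 66.4 132.3] 11.913464546203606
```

Request:
apply_moves:
  series:
    - {"travel": [0.0025, 0.0002, -0.04], "twist": [0, 0, 0]}
    - {"travel": [0.0025, 0.0002, -0.08], "twist": [0, 0, 0]}
    - {"travel": [0.0025, 0.0002, -0.12], "twist": [0, 0, 0]}
    - {"travel": [0.0025, 0.0002, -0.14], "twist": [0, 0, 0]}
    - {"travel": [0.0025, 0.0002, -0.146], "twist": [0, 0, 0]}
    - {"travel": [0.0025, 0.0002, -0.146], "twist": [0, 0, 0]}
    - {"travel": [0.0025, 0.0002, -0.146], "twist": [0, 0, 0]}

```text
clock: 31.82
eef_pos: [0.5968, 0.3682, 0.0206]
ee_rot: [0.001, 0.123, 0.992, 0.0]
wrist_force: [0.7, 0.3, 0.9]
grip_width: 0.0767
grip_force: 0.0
```

```bash
python3 -c "
from h import *
tool()"
```

```text
t 31.82 tcp [0.5968 0.3682 0.0206] z [ 0.0015  0.0008 -1.    ] y [0.2441 0.9698 0.0011] yaw_y 75.87280784491067 F [0.6551 0.3164 0.9344] w 0.07669772471990072 0.0 q [ 0.5528  0.5311  0.0126  1.0507 -0.0001  0.7994]
```

Still 4 mm too high, so I lower a bit and close.

Request:
apply_moves:
  series:
    - {"travel": [0, 0.001, -0.0045], "twist": [0, 0, 0]}
    - {"travel": [0, 0.001, -0.0045], "twist": [0, 0, 0]}
    - {"travel": [0, 0.001, -0.0045], "twist": [0, 0, 0]}

```text
clock: 32.07
eef_pos: [0.597, 0.37, 0.0158]
ee_rot: [0.001, 0.123, 0.992, 0.001]
wrist_force: [0.4, -0.4, 0.4]
grip_width: 0.0767
grip_force: 0.0
```

Request:
apply_moves:
  series:
    - {"travel": [0, 0, 0], "twist": [0, 0, 0]}
    - {"travel": [0, 0, 0], "twist": [0, 0, 0]}
    - {"travel": [0, 0, 0], "twist": [0, 0, 0]}
    - {"travel": [0, 0, 0], "twist": [0, 0, 0]}
    - {"travel": [0, 0, 0], "twist": [0, 0, 0]}
  jaw: 0.4
  grip_force: 40

```text
clock: 32.48
eef_pos: [0.5968, 0.37, 0.0157]
ee_rot: [0.001, 0.123, 0.992, 0.001]
wrist_force: [-1.0, -0.7, 5.4]
grip_width: 0.0582
grip_force: 42.1
```

```bash
python3 -c "
from h import *
tool()"
```

```text
t 32.48 tcp [0.5968 0.37   0.0157] z [ 0.0015  0.001  -1.    ] y [0.2432 0.97   0.0014] yaw_y 75.92331023397959 F [-1.0038 -0.6598  5.3556] w 0.058228205501555635 42.091301679611206 q [0.5549 0.536  0.0092 1.0421 0.0001 0.8006]
```

Request:
apply_moves:
  series:
    - {"travel": [0, 0, 0.01], "twist": [0, 0, 0]}
    - {"travel": [0, 0, 0.04], "twist": [0, 0, 0]}
    - {"travel": [0, 0, 0.075], "twist": [0, 0, 0]}
    - {"travel": [-0.012, -0.025, 0.1], "twist": [0, 0, 0.1]}
    - {"travel": [-0.028, -0.06, 0.12], "twist": [0, 0, 0.2]}
    - {"travel": [-0.044, -0.094, 0.12], "twist": [0, 0, 0.3]}
    - {"travel": [-0.06, -0.128, 0.12], "twist": [0, 0, 0.4]}
    - {"travel": [-0.076, -0.162, 0.12], "twist": [0, 0, 0.448]}

```text
clock: 33.15
eef_pos: [0.5196, 0.2064, 0.1354]
ee_rot: [0.001, -0.103, 0.995, 0.0]
wrist_force: [0.7, -0.0, 0.1]
grip_width: 0.0581
grip_force: 43.0
```

Request:
apply_moves:
  series:
    - {"travel": [-0.009, -0.018, 0], "twist": [0, 0, 0]}
    - {"travel": [-0.0174, -0.0357, 0], "twist": [0, 0, 0]}
    - {"travel": [-0.0174, -0.0357, 0], "twist": [0, 0, 0]}
    - {"travel": [-0.0174, -0.0357, 0], "twist": [0, 0, 0]}
    - {"travel": [-0.0174, -0.0357, 0], "twist": [0, 0, 0]}
    - {"travel": [-0.0174, -0.0357, 0], "twist": [0, 0, 0]}

```text
clock: 33.65
eef_pos: [0.5035, 0.1728, 0.1344]
ee_rot: [0.0, -0.101, 0.995, 0.0]
wrist_force: [-0.1, 0.4, -0.5]
grip_width: 0.0578
grip_force: 43.0
```

```bash
python3 -c "
from h import *
tool(); print(board(T2W([0,0,0]))); held('w19',.0097,lambda H,S,V:(V>190)&(S<35))"
```

```text
t 33.65 tcp [0.5035 0.1728 0.1344] z [ 0.0005  0.0004 -1.    ] y [-0.2015  0.9795  0.0003] yaw_y 101.62729213909243 F [-0.1283  0.4477 -0.527 ] w 0.05782515284872105 43.01505088806152 q [ 0.3304  0.1632 -0.2465  1.1605  0.0002  0.1275]
[[-0.4245  0.1969]]
15 y -29.4 29.7; 25 y -29.5 29.7; 35 y -29.4 29.7; 45 y -29.5 29.6; 55 y -29.4 29.6; 65 y -29.1 29.3; end x [72.  72.  72.  72.  72.  72.  72.  72.  72.  72.  72.  72.  72.1 72.1
 72.1] [324.6303 223.0072]
```

```bash
python3 - <<'E'
from h import *
s=sense(); im,c=load("w19"); M=Q(s["ee_rot"]).as_matrix()
for x in(60.5,62.5,64.5): print(x,c.proj(s["eef_pos"]+M@np.array([x/1e3,0,.0097])))
g=cv2.cvtColor(np.ascontiguousarray(im),cv2.COLOR_RGB2GRAY)
print("edge rows", [(x,g[120:165,x].tolist()) for x in(300,345)])
E
```

```text
60.5 [[323.69   152.4839]]
62.5 [[323.6873 148.0472]]
64.5 [[323.6844 143.5898]]
edge rows [(300, [200, 200, 200, 200, 201, 199, 175, 216, 234, 239, 239, 239, 239, 240, 239, 240, 240, 240, 239, 239, 240, 240, 240, 239, 240, 240, 240, 215, 180, 199, 227, 232, 239, 239, 239, 240, 241, 240, 240, 240, 240, 241, 240, 240, 240]), (345, [172, 173, 173, 173, 173, 171, 158, 220, 236, 240, 240, 241, 240, 240, 240, 240, 240, 240, 241, 240, 240, 240, 240, 240, 240, 240, 240, 215, 181, 201, 227, 233, 240, 240, 240, 240, 240, 240, 240, 239, 240, 239, 240, 240, 240])]
```

Request:
apply_moves:
  series:
    - {"travel": [-0.0007, -0.0006, -0.03], "twist": [0, 0, 0]}
    - {"travel": [-0.0007, -0.0006, -0.055], "twist": [0, 0, 0]}
    - {"travel": [-0.0007, -0.0006, -0.072], "twist": [0, 0, 0]}
    - {"travel": [-0.0007, -0.0006, -0.078], "twist": [0, 0, 0]}
    - {"travel": [-0.0007, -0.0006, -0.078], "twist": [0, 0, 0]}
    - {"travel": [-0.0007, -0.0006, -0.078], "twist": [0, 0, 0]}
    - {"travel": [-0.0007, -0.0006, -0.078], "twist": [0, 0, 0]}

```text
clock: 34.28
eef_pos: [0.5032, 0.1719, 0.0575]
ee_rot: [0.001, -0.101, 0.995, 0.0]
wrist_force: [-0.2, 0.2, -0.3]
grip_width: 0.058
grip_force: 43.0
```

```bash
python3 -c "
from h import *
tool(); print(board(T2W([-.0006,.0001,0])))"
```

```text
t 34.28 tcp [0.5032 0.1719 0.0575] z [ 0.0018  0.0006 -1.    ] y [-0.2012  0.9796  0.0002] yaw_y 101.60594728810239 F [-0.2218  0.1611 -0.2957] w 0.05798839708491816 43.00941467285156 q [ 0.3292  0.207  -0.3698  0.9921  0.      0.1266]
[[0.2634 0.3325]]
```

Request:
apply_moves:
  series:
    - {"travel": [-0.0002, 0.0002, -0.003], "twist": [0, 0, 0]}
    - {"travel": [-0.0002, 0.0002, -0.006], "twist": [0, 0, 0]}
    - {"travel": [-0.0002, 0.0002, -0.008], "twist": [0, 0, 0]}
    - {"travel": [-0.0002, 0.0002, -0.008], "twist": [0, 0, 0]}
    - {"travel": [-0.0002, 0.0002, -0.008], "twist": [0, 0, 0]}

```text
clock: 34.7
eef_pos: [0.5024, 0.1717, 0.0487]
ee_rot: [0.0, -0.101, 0.995, 0.0]
wrist_force: [-0.5, 0.1, 1.1]
grip_width: 0.0576
grip_force: 43.3
```

Request:
apply_moves:
  series:
    - {"travel": [0, 0, -0.001], "twist": [0, 0, 0]}
    - {"travel": [0, 0, -0.0015], "twist": [0, 0, 0]}
    - {"travel": [0, 0, -0.0015], "twist": [0, 0, 0]}

```text
clock: 34.95
eef_pos: [0.5024, 0.1717, 0.0485]
ee_rot: [0.001, -0.101, 0.995, 0.0]
wrist_force: [-4.1, -2.3, 12.4]
grip_width: 0.0576
grip_force: 44.9
```

```bash
python3 -c "
from h import *
tool(); print(board(T2W([-.0006,.0001,0])))"
```

```text
t 34.95 tcp [0.5024 0.1717 0.0485] z [ 0.0016  0.0007 -1.    ] y [-0.2008  0.9796  0.0003] yaw_y 101.5843631977163 F [-4.1382 -2.2975 12.4469] w 0.05764922330142451 44.89384889602661 q [ 0.3292  0.2125 -0.3842  0.9723  0.0001  0.127 ]
[[ 0.3229 -0.4985]]
```

Contact came at the expected height. I'll release, rise and check.

Request:
apply_moves:
  series:
    - {"travel": [0, 0, 0.0015], "twist": [0, 0, 0]}
    - {"travel": [0, 0, 0.0015], "twist": [0, 0, 0]}
    - {"travel": [0, 0, 0.003], "twist": [0, 0, 0]}
    - {"travel": [0, 0, 0.01], "twist": [0, 0, 0]}
    - {"travel": [0, 0, 0.04], "twist": [0, 0, 0]}
    - {"travel": [0, 0, 0.08], "twist": [0, 0, 0]}
    - {"travel": [0, 0, 0.12], "twist": [0, 0, 0]}
    - {"travel": [0, 0, 0.14], "twist": [0, 0, 0]}
  jaw: 0.85

```text
clock: 35.62
eef_pos: [0.5032, 0.1719, 0.1918]
ee_rot: [0.003, -0.101, 0.995, 0.001]
wrist_force: [0.8, 0.0, 0.5]
grip_width: 0.0724
grip_force: 0.0
```

Request:
apply_moves:
  series:
    - {"travel": [0.0, -0.1, 0.04], "twist": [0, 0, 0]}
    - {"travel": [0.0, -0.1, 0.04], "twist": [0, 0, 0]}
    - {"travel": [0.0, -0.1, 0.04], "twist": [0, 0, 0]}
    - {"travel": [0.0, -0.1, 0.04], "twist": [0, 0, 0]}
    - {"travel": [0.0, -0.1, 0.04], "twist": [0, 0, 0]}

```text
clock: 36.03
eef_pos: [0.5024, 0.0705, 0.2277]
ee_rot: [0.001, -0.1, 0.995, 0.0]
wrist_force: [0.3, 0.6, -0.1]
grip_width: 0.0726
grip_force: 0.0
```

```bash
python3 - <<'E'
from h import *
tool(); im,c=wrist("w20"); H,S,V=hsvm(im)
for b in blobs((V>190)&(S<35),500,60000):
    r=rect(c.plane(b,.039)); 
    if r[1][0]>40: print(b.mean(0),board(r[0][None]),np.round(r[1],1),np.degrees(r[2])-11.61)
a=snapshot("side"); a=cv2.resize(a[160:350,230:430],(400,380)); b=cv2.resize(im,(400,250)); b=np.vstack([b,np.zeros((130,400,3),np.uint8)]); cv2.imwrite("pics/m20.png",np.hstack([a,b])[:,:,::-1])
E
```

```text
t 36.03 tcp [0.5024 0.0705 0.2277] z [ 0.0016  0.0004 -1.    ] y [-0.1984  0.9801  0.0001] yaw_y 101.44379486282664 F [ 0.3459  0.5949 -0.126 ] w 0.07257002127468878 0.0 q [ 0.1394  0.0916 -0.123   1.3546  0.0002 -0.0603]
[376.8533 297.6133] [[ 23.6411 131.8207]] [56.3 75.3] 71.9726187133789
[410.9937 192.8476] [[ 2.4487 -1.7693]] [ 63.5 125.9] -0.048645362854005114
```

View pics/m20.png

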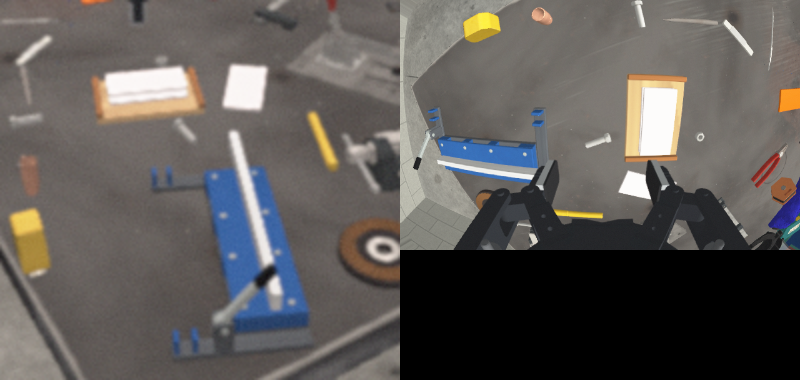

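The stack shows at (147,85) in the side crop and (655,120) in the wrist view, level and in line with the board. The rack is empty, the bar is on the cover and the lever is back. I'm handing in.

```bash
python3 -c "
from cell import *
print(finish_job())"
```

```text
the job is handed in; nothing more can be done
None
```

The job is handed in at about 36 s on the clock: the lever is right back, the bar stands on edge on the rack's cover, and coupon_b, a sheet, coupon_c and a sheet are stacked centred and in line on the board; coupon_a was not in the rack, and the third sheet was left where it lay.

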